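Clamp up a woodcut block in the sprung-arm clamp

ROBOT

A 7-joint arm with a two-finger parallel gripper is mounted at the origin on a cart in front of the work surface, level with it; the furniture and walls round the work are solid. World frame = base frame: x ahead of the robot, y to its left, z up, the work surface at z = 0. Lengths are in m, angles in rad, forces in N, time in s.
With the tool pointing down it reaches from about 0.425 to 0.875 m from the base axis. Payload 4.7 kg.
Tool frame: the origin (TCP) lies at the very end of the fingers, on their centre line; the grasp point (between the pads) lies 19 mm behind it (arm.pinch_z is the distance from the TCP to the grasp point, in m); x points along the fingers, y is the direction in which the jaws open and shut, and the axes are right-handed (so a half turn about x gives the same grasp; the last joint's range is limited). The gripper opens to 87 mm and grips with 3 to 60 N. Pads are 19 mm wide; open, the fingers measure 117 mm over their backs; the gripper's body (75 mm by 190 mm) begins 51 mm behind the grasp point.
Start: joints at [1.152, 0.321, -0.07, 1.45, 0.023, 1.371, -0.057], TCP at [0.273, -0.59, 0.223] pointing down, gripper open.
Joint ranges: [-2.86, 2.86], [-0.3, 2.09], [-1.38, 1.24], [0.06, 2.45], [-1.56, 4.7], [0.09, 2.05], [-2.69, 2.69]. Speed limits (rad/s): [2.57, 2.57, 3.14, 3.14, 3.14, 3.14, 3.14].

INTERFACE

Orientations are given as [roll, pitch, yaw] about the fixed x, y, z axes, in that order (R = Rz(yaw) Ry(pitch) Rx(roll)).
In Python, from cell import get_state, cams, arm gives the robot as it stands. The module is installed in compiled form; this text tells all that it offers.
- The arm moves only by the tool carry_out, never from a script. Its argument "series" is a list of rows, each a list of 3 entries, a list of its own where there are three numbers: the shift along the tool's x, y, z in m, then the turn about the tool's x in rad, then the closure, from 0 (fully open) to 1 (shut). A call has 1 to 12 rows; each row is the pose to reach, as a shift and turn from the pose measured when the call began, along the tool's axes at that moment; what a row does not reach only later rows make up. A row lasts 1/10 s, in which the tool goes at most 50 mm and 8.59 degrees, less where a joint would pass 70% of its speed; a pose out of reach is approached as far as the arm can. A call with a gripper value outside its range is refused whole. The fingers move at their own pace and stop on an object; the grip force is fixed at half the most. Time passes only in rows, so rows that repeat a pose let the fingers close. It gives the time, the measured TCP pose, the force and the opening at its end, in the units of the state.
- get_state(): the state, without advancing time (a new reading comes with each control period).
- cams.grab_frame(name): name is "scene" or "top"; returns a dict with "image" (420x560x3 uint8, red, green, blue), "fx", "fy", "cx", "cy" (pixels), "pose" (4x4, takes a point from camera to world coordinates). Camera axes: x right, y up, looking along -z (the intrinsics and any distortion apply to the point x, -y, -z); pixel columns grow to the right and rows downward; lengths in m; the calibration is good to about 2 mm. A picture is of the moment at which its call begins. There is no depth.
- arm.job_done(): hands the job in, once; it reports no verdict.
The state is a dict: "t": time; "joint_pos": joint angles; "joint_vel": joint speeds; "joint_efforts": joint torques, N m; "eef_pos": TCP position; "orientation": TCP orientation; "force": force on the tool from outside, world axes, zero at the start; "ft_torque": the same for the moment, N m; "grip_width": finger opening in m.
Only numpy, scipy, OpenCV 4.12 (cv2) and the standard library are available. Lean on these libraries where they do the work, as an engineer would, in place of code of your own. Each camera call takes 0.05 s, during which the arm holds its last target.

TASK

Dry-clamp the wooden strips in the sprung clamp: pull its arm back by the black post until it catches and stays open by itself, then take out the finished block lying in it and lay that in the empty tin lid. Lay all the loose strips flat on the clamp's bed, side by side in one row against the fence, square to it and centred, and turn the pressure knob fully anticlockwise to its stop; only then press the trigger pad so that the arm springs shut on the row. Leave the glue stick, the two erasers and the small sharpener where they are.

Things in the scene. Friction and masses are not known exactly. Their poses are not given: they have to be found in the camera images.
- clamp_base: grey plate, 12 mm thick, of the clamp, fixed to the table; origin under the middle of the bed, on the table. The bed is its flat top, where the strips lie, each with its length along x of clamp_base, in a row along y centred on x = 0. With the arm cocked the bed is free to y = +60 mm
- row_start (a point): on the bed (12 mm above the table) at the middle of the steel fence's face, where the row starts and from where it grows towards +y of clamp_base (in clamp_base x 0, y -85 mm). The fence is 80 mm long and its top 36 mm above the table
- pivot (a point): top of the arm's upright pivot, 52 mm above the table (in clamp_base x 130, y 5 mm)
- clamp_arm (a joint): angle of the sprung arm (aluminium bar, 200 x 18 mm, 18 to 32 mm above the table) about the pivot, rad. 0: along -x of clamp_base; grows as it opens, clockwise from above, its end going to +y. -0.35 to 1.02. Sprung shut; 6 to 8 N at the post opens it. Drawn past 0.94 the sear catches; it then rests near 0.89. Shut on 3 or 4 strips: 0.03, 0.22
- handle (a point): the upright round black post on the arm's outer end, 16 mm in diameter, from 32 to 78 mm above the table, 190 mm from the pivot: point on its axis 58 mm above the table. Can be pinched from above and led round the pivot
- thumb_pad (a point): centre of the top of the trigger, a round black pad 26 mm in diameter, 50 mm above the table on a thin stem beside the cocked arm (in clamp_base at x 97, y 119 mm)
- trigger (a joint): how far the trigger is pressed down (m), 0 to 0.012, sprung (1.5 N at the top, 4.5 N at the bottom, plus 1 to 2 N of rubbing while the arm hangs on it); pressed beyond about 7 mm it lets the arm go. The arm pushes it down itself as it is being cocked
- pressure_knob (a joint): turn of the pressure knob (rad): 0 is the anticlockwise stop (lightest), grows clockwise from above, to 2.6. Stays where left, turns with 0.03 N m
- pressure_knob_grip (a point): on the knob's upright axis, 49 mm above the table, at the height to grip; the black knob is a bar 42 mm long and 14 mm thick, from 26 to 56 mm above the table, on a round foot of 68 mm. At joint 0 the bar lies along x of clamp_base
- finished_block_mid (a point): finished block of three strips already joined (two dark joint lines), loose light wood, 50 x 44 x 22 mm (x, y, z), at the start in the clamp between fence and arm; this point is its centre, 11 mm above its underside, x along its 50 mm length
- strip_a_mid (a point): loose light-wood strip 50 x 24 x 22 mm (x, y, z), 25 g, not all of the four are there at each start; this point is its centre, 11 mm above its underside, its x axis runs along its 50 mm length, z up as it lies
- strip_b_mid (a point): loose light-wood strip 50 x 24 x 22 mm (x, y, z), 25 g, not all of the four are there at each start; this point is its centre, 11 mm above its underside, its x axis runs along its 50 mm length, z up as it lies
- strip_c_mid (a point): loose light-wood strip 50 x 24 x 22 mm (x, y, z), 25 g, not all of the four are there at each start; this point is its centre, 11 mm above its underside, its x axis runs along its 50 mm length, z up as it lies
- strip_d_mid (a point): loose light-wood strip 50 x 24 x 22 mm (x, y, z), 25 g, not all of the four are there at each start; this point is its centre, 11 mm above its underside, its x axis runs along its 50 mm length, z up as it lies
- tin_lid: empty white tin lid used as a tray, 217 x 195 mm (x, y), floor 2 mm thick, rim 10 mm high, fixed; origin at the centre of its underside
- glue_stick: glue stick standing up, 27 mm in diameter, 92 mm tall; origin at the centre of its foot; leave alone
- kneaded: grey lump of kneaded eraser, 30 x 38 x 17 mm; origin under its middle; leave alone
- eraser: plastic eraser in a sleeve, 19 x 53 x 12 mm; origin in its underside; leave alone
- little_sharpener: small brass sharpener, 15 x 24 x 13 mm; origin under its middle; leave alone

How it is judged:
On the way, in this order (a step that is already met when the one before it is completed fails the run):
1. the arm is cocked and stays open by itself, the robot not touching the clamp (value of joint clamp_arm above 0.84 rad and contact force between clamp_base and the fingers below 0.3 N), for 0.4 s.
2. the arm still cocked, the finished block lies in the tin lid, all strips lie on the bed in the row and the knob is at its anticlockwise stop (value of joint clamp_arm above 0.84 rad and value of joint pressure_knob below 0.08 rad and x of finished_block_mid in the frame of tin_lid between -0.09 and 0.09 m and y of finished_block_mid in the frame of tin_lid between -0.08 and 0.08 m and z of finished_block_mid in the frame of tin_lid below 0.02 m and x of strip_a_mid in the frame of clamp_base between -0.015 and 0.015 m and y of strip_a_mid in the frame of clamp_base between -0.085 and 0.055 m and z of each of strip_a_mid, strip_b_mid, strip_c_mid, strip_d_mid in the frame of clamp_base below 0.028 m and angle between strip_a_mid's own x axis and vertical between 1.45 and 1.69 rad and angle between the x axis of each of strip_a_mid, strip_b_mid, strip_c_mid, strip_d_mid and the x axis of clamp_base, either way round below 0.17 rad and x of strip_b_mid in the frame of clamp_base between -0.015 and 0.015 m and y of strip_b_mid in the frame of clamp_base between -0.085 and 0.055 m and angle between strip_b_mid's own x axis and vertical between 1.45 and 1.69 rad and x of strip_c_mid in the frame of clamp_base between -0.015 and 0.015 m and y of strip_c_mid in the frame of clamp_base between -0.085 and 0.055 m and angle between strip_c_mid's own x axis and vertical between 1.45 and 1.69 rad and x of strip_d_mid in the frame of clamp_base between -0.015 and 0.015 m and y of strip_d_mid in the frame of clamp_base between -0.085 and 0.055 m and angle between strip_d_mid's own x axis and vertical between 1.45 and 1.69 rad), for 0.2 s.
3. the trigger is tripped and the arm has sprung shut (value of joint clamp_arm below 0.32 rad), for 0.2 s.
At the end, for the whole second after the job is handed in: the arm is shut on the row (joint below 0.32); every strip lies flat on the bed, within 15 mm of the row's middle line, square within 0.17 rad, between the fence and the arm; knob within 0.08 rad of its anticlockwise stop; finished block flat in the tin lid (value of joint clamp_arm between -0.25 and 0.32 rad and value of joint pressure_knob below 0.08 rad and x of finished_block_mid in the frame of tin_lid between -0.09 and 0.09 m and y of finished_block_mid in the frame of tin_lid between -0.08 and 0.08 m and z of finished_block_mid in the frame of tin_lid below 0.02 m and x of strip_a_mid in the frame of clamp_base between -0.015 and 0.015 m and y of strip_a_mid in the frame of clamp_base between -0.085 and 0.02 m and z of each of strip_a_mid, strip_b_mid, strip_c_mid, strip_d_mid in the frame of clamp_base below 0.028 m and angle between strip_a_mid's own x axis and vertical between 1.45 and 1.69 rad and angle between the x axis of each of strip_a_mid, strip_b_mid, strip_c_mid, strip_d_mid and the x axis of clamp_base, either way round below 0.17 rad and x of strip_b_mid in the frame of clamp_base between -0.015 and 0.015 m and y of strip_b_mid in the frame of clamp_base between -0.085 and 0.02 m and angle between strip_b_mid's own x axis and vertical between 1.45 and 1.69 rad and x of strip_c_mid in the frame of clamp_base between -0.015 and 0.015 m and y of strip_c_mid in the frame of clamp_base between -0.085 and 0.02 m and angle between strip_c_mid's own x axis and vertical between 1.45 and 1.69 rad and x of strip_d_mid in the frame of clamp_base between -0.015 and 0.015 m and y of strip_d_mid in the frame of clamp_base between -0.085 and 0.02 m and angle between strip_d_mid's own x axis and vertical between 1.45 and 1.69 rad); the robot touches nothing.
It fails at once if a bystander (glue stick, erasers, small sharpener) is pushed more than 4 cm (distance of any of glue_stick, kneaded, eraser, little_sharpener from where it was at the start of the episode above 0.04 m).
It fails at once if the glue stick is knocked over (angle between glue_stick's own z axis and vertical above 0.5 rad).
Of strip_a, strip_b, strip_c, strip_d only 3 to 4 are there at a start; the rules pass over those that are not, and their reading is None.
At some moment in a run one of strip_a, strip_b, strip_c, strip_d may be knocked a few centimetres aside while the robot is not near it.
Once in a run the grip may slacken for a moment while it holds something.
It also fails if it takes over 210 s, if anything falls off the work surface, if the arm or the gripper's body presses on something with over 40 N, if the wrist force passes 120 N, or if a joint passes its speed limit or range.

## Working session

There is one attempt and no reset: what is moved stays moved. The work goes in short steps, Python scripts to look and compute and a tool call to move; the robot and the scene stay as the last step left them, time stands still between calls to the robot, and variables do not carry over. Pictures are saved under pics/ and viewed, and the job is handed in when it is done.

Besides the shell and the picture viewer there is one more tool, called after "Call:" by a JSON object that holds its "method" and its "body", one argument or row to a line. carry_out: Moves the arm, as the interface text tells. Its arguments: {"type":"object","properties":{"series":{"type":"array","items":{"type":"array"}}},"required":["series"]}

```bash
mkdir -p pics; ls; python3 - <<'E'
from cell import get_state,cams,arm
import cv2,numpy as np
s=get_state()
for k,v in s.items(): print(k,v)
print(arm.pinch_z)
for n in ("scene","top"):
    f=cams.grab_frame(n); cv2.imwrite(f"pics/{n}0.png",cv2.cvtColor(f["image"],cv2.COLOR_RGB2BGR))
    print(n,{k:(v if k!="image" else 0) for k,v in f.items()})
E
```

```text
pics
t 0.0
joint_pos [ 1.15206041  0.32184641 -0.07005479  1.45167214  0.02264477  1.37079623
 -0.05688995]
joint_vel [ 0.00017399  0.00108333  0.00118843 -0.00146361  0.00092069  0.00159248
  0.00073019]
joint_efforts [ 4.26322285e-04 -4.91281486e+01 -4.03501410e-01 -3.12525702e+01
 -6.39788643e-02  4.38749744e-02  1.61533899e-04]
eef_pos [ 0.2723316  -0.58959099  0.22144753]
orientation [-1.49261393  1.56886018  2.08183572]
force [0.18528994 0.39123341 0.15909497]
ft_torque [-0.02009625 -0.03945669 -0.05715989]
grip_width 0.08704106594405266
0.0187
scene {'image': 0, 'fx': 411.9070022589282, 'fy': 411.9070022589282, 'cx': 277.8903618306415, 'cy': 207.496350559501, 'pose': array([[ 0.77486465,  0.24317422, -0.58348186, -0.14983707],
       [-0.6320614 ,  0.31136991, -0.70961057, -0.83875043],
       [ 0.00911969,  0.91864851,  0.39497057,  0.54478643],
       [ 0.        ,  0.        ,  0.        ,  1.        ]])}
top {'image': 0, 'fx': 408.7722870362468, 'fy': 408.7722870362468, 'cx': 279.3646347239051, 'cy': 209.63392627547543, 'pose': array([[ 0.00946533,  0.99441988, -0.10506905,  0.45529294],
       [-0.99993066,  0.00867657, -0.00796157,  0.01291754],
       [-0.00700551,  0.10513712,  0.99443306,  1.04743439],
       [ 0.        ,  0.        ,  0.        ,  1.        ]])}
```

View pics/scene0.png

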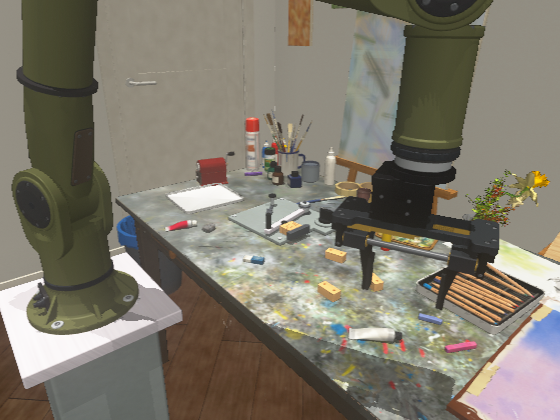

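View pics/top0.png

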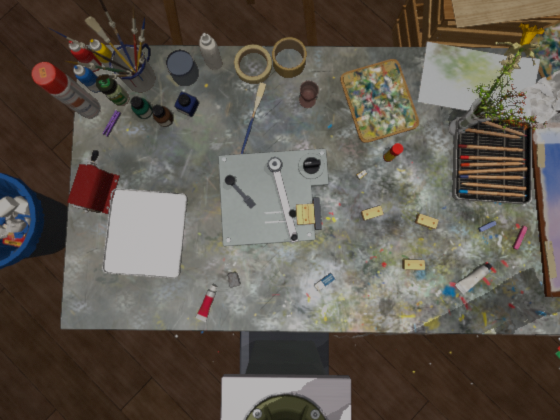

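The top view shows three strips at about (373,213), (428,221) and (415,265), with no fourth visible. The block is at (306,214), the post at (293,237), the pivot at (277,163), the knob at (311,165), the pad at (232,181) and the lid at (146,234). Next I zoom in and measure.

```bash
cat > h.py <<'E'
from cell import get_state,cams,arm
import cv2,numpy as np
from scipy.spatial.transform import Rotation as Ro
def grab(n): 
    return cams.grab_frame(n)
def ray(f,u,v):
    P=f["pose"]; d=P[:3,:3]@np.array([(u-f["cx"])/f["fx"],-(v-f["cy"])/f["fy"],-1.]); return P[:3,3],d
def onz(f,u,v,z):
    o,d=ray(f,u,v); return o+d*(z-o[2])/d[2]
def proj(f,p):
    q=np.linalg.inv(f["pose"])@np.append(p,1); return np.array([f["cx"]+f["fx"]*q[0]/-q[2], f["cy"]+f["fy"]*-q[1]/-q[2]])
def crop(f,name,u0,v0,u1,v1,k):
    im=cv2.cvtColor(f["image"],cv2.COLOR_RGB2BGR)[v0:v1,u0:u1]
    cv2.imwrite("pics/"+name,cv2.resize(im,None,fx=k,fy=k,interpolation=cv2.INTER_CUBIC))
def tool():
    s=get_state(); return s,np.array(s["eef_pos"]),Ro.from_euler("xyz",s["orientation"]).as_matrix()
def strips(f,ztop,roi=None):
    "light wood: min-area rects of top faces, cast on plane ztop"
    hsv=cv2.cvtColor(f["image"],cv2.COLOR_RGB2HSV)
    m=cv2.inRange(hsv,(14,70,140),(30,255,255))
    if roi: 
        k=np.zeros_like(m); k[roi[1]:roi[3],roi[0]:roi[2]]=255; m&=k
    m=cv2.morphologyEx(m,cv2.MORPH_CLOSE,np.ones((3,3)))
    out=[]
    for c in cv2.findContours(m,cv2.RETR_EXTERNAL,cv2.CHAIN_APPROX_NONE)[0]:
        if cv2.contourArea(c)<60: continue
        w=np.array([onz(f,u,v,ztop)[:2] for u,v in c[:,0,:].astype(float)],dtype=np.float32)
        (cx,cy),(a,b),an=cv2.minAreaRect(w)
        if a<b: a,b,an=b,a,an+90
        an=(an+90)%180-90
        out.append((round(float(cx),4),round(float(cy),4),round(a*1e3,1),round(b*1e3,1),round(an,1),tuple(c[:,0].mean(0).round(0))))
    return out
E
python3 - <<'E'
from h import *
f=grab("top")
crop(f,"topz1.png",200,130,340,260,5)
crop(f,"topz2.png",340,180,460,290,5)
for s in strips(f,.022): print(s)
for n,u,v,z in [("pivot",276,163,.052),("post",293,237,.078),("pad",231,181,.05),("knob",311,165,.056),("lidTL",109,191,.01),("lidTR",186,193,.01),("lidBR",181,277,.01),("lidBL",106,274,.01)]: print(n,onz(f,u,v,z).round(4))
E
```

```text
(0.2842, -0.1959, 37.0, 20.8, 45.5, (np.float64(367.0), np.float64(324.0)))
(0.4297, -0.3155, 47.6, 22.1, -89.5, (np.float64(414.0), np.float64(264.0)))
(0.4467, -0.6507, 84.2, 12.9, 3.8, (np.float64(550.0), np.float64(258.0)))
(0.5391, -0.3506, 48.8, 23.3, 71.7, (np.float64(428.0), np.float64(221.0)))
(0.559, -0.2132, 49.6, 23.4, -72.4, (np.float64(372.0), np.float64(212.0)))
(0.554, -0.0436, 48.9, 43.5, 4.1, (np.float64(305.0), np.float64(214.0)))
(0.63, -0.521, 156.1, 5.7, 86.0, (np.float64(494.0), np.float64(185.0)))
(0.6694, -0.5191, 170.4, 5.6, -86.6, (np.float64(492.0), np.float64(170.0)))
(0.6942, -0.529, 132.5, 23.3, -89.5, (np.float64(495.0), np.float64(161.0)))
(0.7082, -0.6418, 54.5, 15.0, 1.4, (np.float64(540.0), np.float64(155.0)))
(0.7599, -0.2045, 31.1, 27.9, 44.0, (np.float64(368.0), np.float64(134.0)))
(0.7815, -0.2914, 75.2, 19.8, -70.8, (np.float64(402.0), np.float64(127.0)))
(0.8109, -0.1855, 52.9, 19.7, 5.4, (np.float64(361.0), np.float64(116.0)))
(0.8883, -0.2866, 53.8, 30.6, 13.5, (np.float64(400.0), np.float64(86.0)))
(0.9073, -0.1603, 34.9, 30.6, 57.1, (np.float64(351.0), np.float64(79.0)))
(0.9353, -0.2443, 67.9, 32.2, -71.7, (np.float64(381.0), np.float64(69.0)))
(0.9514, 0.0954, 92.1, 90.5, -89.6, (np.float64(252.0), np.float64(62.0)))
(1.0251, -0.6283, 42.7, 18.4, -36.1, (np.float64(528.0), np.float64(37.0)))
(1.0923, -0.5742, 283.2, 73.0, -89.7, (np.float64(505.0), np.float64(9.0)))
pivot [0.6766 0.0303 0.052 ]
post [ 0.4929 -0.0122  0.078 ]
pad [0.6309 0.1412 0.05  ]
knob [ 0.6714 -0.0561  0.056 ]
lidTL [0.6093 0.4599 0.01  ]
lidTR [0.6058 0.2613 0.01  ]
lidBR [0.3925 0.2668 0.01  ]
lidBL [0.3981 0.4562 0.01  ]
```

View pics/topz1.png

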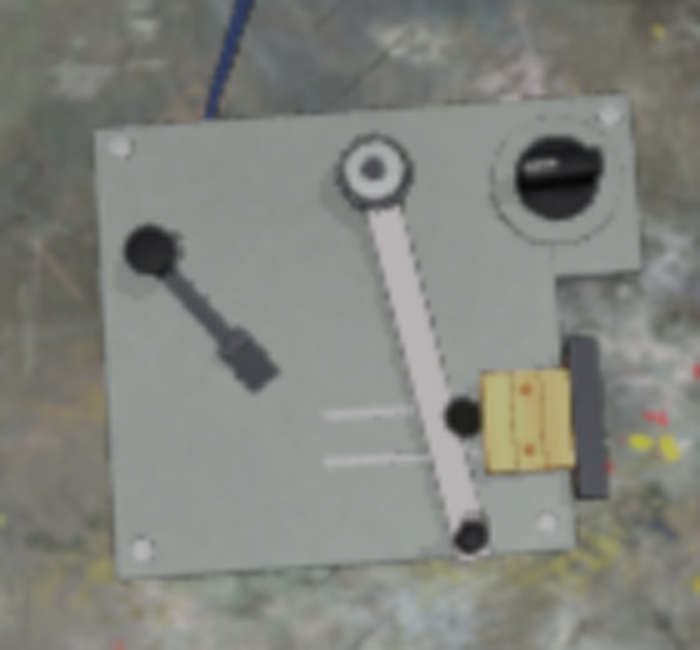

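View pics/topz2.png

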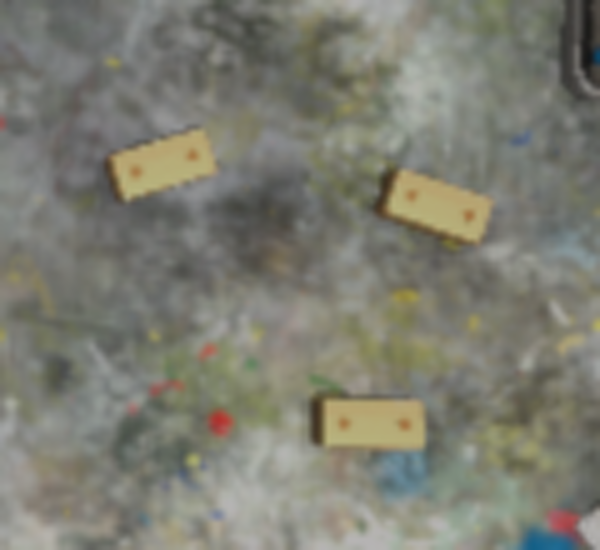

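```bash
cat >> h.py <<'E'
def zc(u,v,u0,v0,k): return u0+(u+.5)/k-.5, v0+(v+.5)/k-.5
E
python3 - <<'E'
from h import *
f=grab("top")
g=lambda u,v,z:onz(f,*zc(u,v,200,130,5),z)[:2]
W={"pivot":g(374,172,.052),"pad":g(151,250,.05),"post":g(471,535,.078),"knob":g(558,178,.056)}
TL,BL,BR=g(96,130,.012),g(118,577,.012),g(575,549,.012); TR=g(628,95,.012)
d=TL-BL; print("edge yaw",np.degrees(np.arctan2(d[1],d[0])))
for a,b in((TL,TR),(BL,BR)):
  e=a-b; print("edge2 yaw",np.degrees(np.arctan2(-e[0],e[1])), np.linalg.norm(e))
b1,b2,b3,b4=[g(*p,.014) for p in((120,147),(609,116),(547,522),(143,550))]
# block corners top z .034
B=[g(*p,.034) for p in((482,371),(572,370),(577,467),(487,471))]
print("block ctr",np.mean(B,0)); 
e=B[0]-B[3]; e2=B[1]-B[2];print("block yaw",[np.degrees(np.arctan2(q[1],q[0])) for q in(e,e2)])
F=[g(*p,.036) for p in((563,336),(598,337),(608,497),(575,497))]
print("fence face",F[0],F[3],"yaw",np.degrees(np.arctan2(*(F[0]-F[3])[::-1])),np.linalg.norm(F[0]-F[3]))
for k,v in W.items(): print(k,v.round(4))
# joint fit: rigid using pivot,pad, fence face ends
C=np.array([[.130,.005],[.097,.119],[.04,-.085],[-.04,-.085]]);Wd=np.array([W["pivot"],W["pad"],F[0],F[3]])
c0,w0=C.mean(0),Wd.mean(0);H=(C-c0).T@(Wd-w0);th=np.arctan2(H[0,1]-H[1,0],H[0,0]+H[1,1])
R=np.array([[np.cos(th),-np.sin(th)],[np.sin(th),np.cos(th)]]);t=w0-R@c0
print("fit yaw",np.degrees(th),t,"res mm",((C@R.T+t-Wd)*1e3).round(1).tolist())
print("knob in base",(R.T@(W["knob"]-t)).round(4),"block",(R.T@(np.mean(B,0)-t)).round(4),"post",(R.T@(W["post"]-t)).round(4))
E
```

```text
edge yaw 4.198588343580246
edge2 yaw 4.284214432871428 0.27574809691032687
edge2 yaw 4.0280737633172015 0.23134911688087764
block ctr [ 0.55319731 -0.04411803]
block yaw [np.float64(3.139240790487024), np.float64(2.961449970907111)]
fence face [ 0.59507135 -0.06060458] [ 0.51473702 -0.0666218 ] yaw 4.283580290719311 0.0805593621282266
pivot [0.6741 0.0343]
pad [0.6344 0.1443]
post [ 0.4938 -0.0141]
knob [ 0.6709 -0.0566]
fit yaw 4.486440294073743 [0.54708516 0.01985709] res mm [[2.2, 0.7], [0.1, 1.8], [-1.5, -1.1], [-0.9, -1.4]]
knob in base [ 0.1175 -0.0859] block [ 0.0011 -0.0643] post [-0.0558 -0.0297]
```

```bash
cat >> h.py <<'E'
YAW=np.radians(4.3); T0=np.array([.5475,.0198])
RB=np.array([[np.cos(YAW),-np.sin(YAW)],[np.sin(YAW),np.cos(YAW)]])
def b2w(x,y): return RB@np.array([x,y])+T0
def w2b(p): return RB.T@(np.array(p[:2])-T0)
def plan(pts,jaw=None):
    "pts list of world TCP (x,y,z); jaw world angle deg (mod 180) -> shift in tool axes, turn about tool x"
    s,p,R=tool(); cur=np.degrees(np.arctan2(R[1,1],R[0,1]))
    print("t",round(s["t"],2),"tcp",p.round(4),"jaw",round(cur,1),"grip",round(s["grip_width"],4),"F",np.round(s["force"],1),"q7",round(s["joint_pos"][6],2),"downdev",np.round(R[:2,0],3))
    for i,q in enumerate(pts):
        d=R.T@(np.array(q)-p); j=jaw[i] if isinstance(jaw,(list,tuple)) else jaw
        tr=0
        if j is not None:
            dj=(j-cur+90)%180-90; tr=np.radians(dj)*np.sign(R[2,0]) # x down -> sign -1
        print("shift",d.round(4).tolist(),"turn",round(float(tr),4), "dist",round(float(np.linalg.norm(d)),3))
E
python3 - <<'E'
from h import *
plan([(.494,-.0135,.15),(.494,-.0135,.041)],71)
for n,u,v,z in [("glue",395,152,.092)]: 
    f=grab("top");print(onz(f,u,v,z))
E
```

```text
t 0.2 tcp [ 0.2725 -0.5898  0.2219] jaw -65.2 grip 0.087 F [-0.7 -0.5 -0.2] q7 -0.06 downdev [-0.001  0.001]
shift [0.0723, -0.4301, -0.4428] turn 0.7645 dist 0.622
shift [0.1813, -0.43, -0.4428] turn 0.7645 dist 0.643
[ 0.69663827 -0.25346963  0.092     ]
```

Call:
{"method": "carry_out", "body": {
  "series": [
    [[0.02,-0.2,-0.2],0.4,0],
    [[0.05,-0.43,-0.443],0.765,0],
    [[0.072,-0.43,-0.443],0.765,0],
    [[0.072,-0.43,-0.443],0.765,0],
    [[0.072,-0.43,-0.443],0.765,0],
    [[0.072,-0.43,-0.443],0.765,0],
    [[0.072,-0.43,-0.443],0.765,0],
    [[0.072,-0.43,-0.443],0.765,0],
    [[0.072,-0.43,-0.443],0.765,0],
    [[0.072,-0.43,-0.443],0.765,0],
    [[0.072,-0.43,-0.443],0.765,0],
    [[0.072,-0.43,-0.443],0.765,0]
  ]
}}

```text
t: 1.45
eef_pos: [0.4849, -0.0371, 0.1539]
orientation: [-2.639, 1.57, 0.17]
force: [1.0, -0.4, -0.6]
grip_width: 0.0868
```

```bash
python3 - <<'E'
from h import *
plan([(.494,-.0135,.15),(.494,-.0135,.041)],71)
E
```

```text
t 1.45 tcp [ 0.4849 -0.0371  0.1539] jaw -109.1 grip 0.0868 F [ 1.  -0.4 -0.6] q7 -1.9 downdev [0.001 0.   ]
shift [0.0039, -0.0253, -0.0009] turn -0.0009 dist 0.026
shift [0.1129, -0.0253, -0.0008] turn -0.0009 dist 0.116
```

Call:
{"method": "carry_out", "body": {
  "series": [
    [[0.004,-0.025,-0.001],0,0],
    [[0.004,-0.025,-0.001],0,0],
    [[0.05,-0.025,-0.001],0,0],
    [[0.09,-0.025,-0.001],0,0],
    [[0.113,-0.025,-0.001],0,0],
    [[0.113,-0.025,-0.001],0,0],
    [[0.113,-0.025,-0.001],0,0.4]
  ]
}}

```text
t: 2.15
eef_pos: [0.4942, -0.0146, 0.0414]
orientation: [-2.836, 1.57, -0.028]
force: [0.2, 1.1, 0.3]
grip_width: 0.0841
```

```bash
python3 - <<'E'
from h import *
plan([(.494,-.0135,.041)],71)
f=grab("scene");crop(f,"s1.png",200,150,400,300,4)
f=grab("top");crop(f,"t1.png",200,130,360,260,5)
E
```

```text
t 2.15 tcp [ 0.4942 -0.0146  0.0414] jaw -109.1 grip 0.0841 F [0.2 1.1 0.3] q7 -2.03 downdev [ 0.001 -0.   ]
shift [0.0004, -0.0009, 0.0006] turn -0.0018 dist 0.001
```

View pics/s1.png

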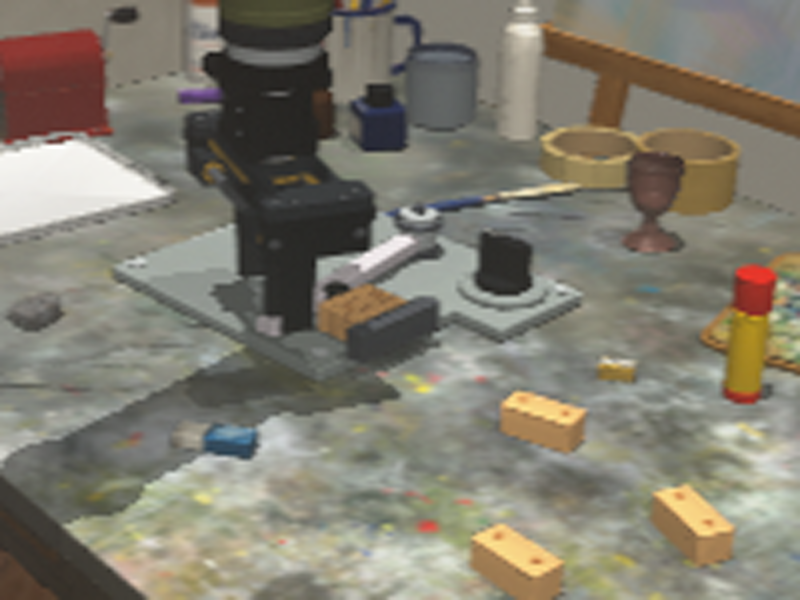

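View pics/t1.png

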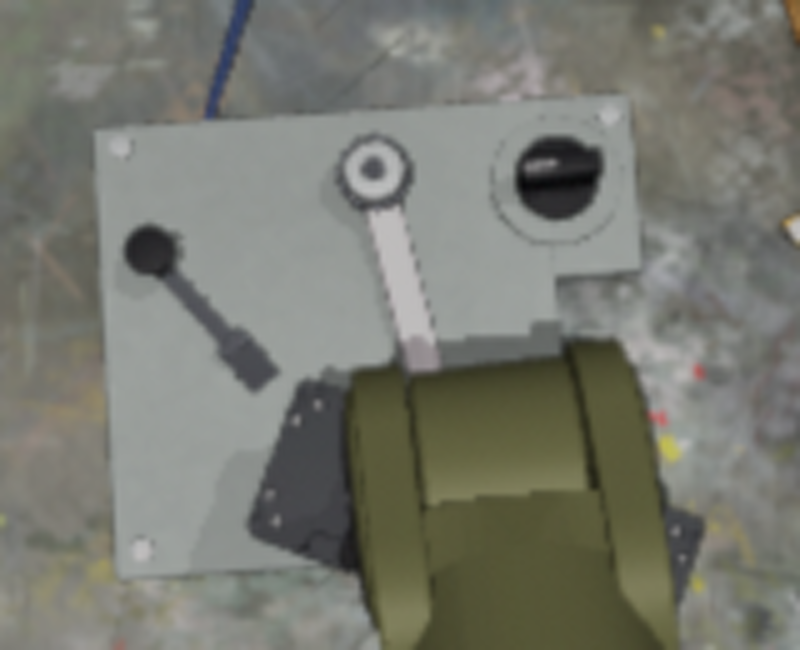

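The fingers straddle the post and the arm hasn't moved. Closing now.

Call:
{"method": "carry_out", "body": {
  "series": [
    [[0,0,0],0,1],
    [[0,0,0],0,1],
    [[0,0,0],0,1],
    [[0,0,0],0,1],
    [[0,0,0],0,1],
    [[0,0,0],0,1]
  ]
}}

```text
t: 2.85
eef_pos: [0.4955, -0.0143, 0.0426]
orientation: [-2.944, 1.567, -0.135]
force: [-0.4, -0.6, 0.6]
grip_width: 0.0308
```

```bash
python3 - <<'E'
from h import *
s,p,R=tool()
pv=b2w(.130,.005); 
q=w2b(p)-np.array([.13,.005]); print("phi now",np.arctan2(q[1],-q[0]),np.hypot(*q))
# pivot measured directly
ph0=np.arctan2(q[1],-q[0]); r=np.hypot(*q)
pts=[]
for ph in np.linspace(ph0,0.98,13)[1:]:
    w=b2w(.13-r*np.cos(ph),.005+r*np.sin(ph)); pts.append((w[0],w[1],p[2]))
plan(pts)
E
```

```text
phi now -0.1881349309561497 0.18768043601821202
t 2.85 tcp [ 0.4955 -0.0143  0.0426] jaw -109.1 grip 0.0308 F [-0.4 -0.6  0.6] q7 -2.03 downdev [ 0.004 -0.   ]
shift [-0.0, -0.0156, 0.0095] turn 0.0 dist 0.018
shift [-0.0, -0.032, 0.0175] turn 0.0 dist 0.036
shift [-0.0, -0.0492, 0.0238] turn 0.0 dist 0.055
shift [-0.0001, -0.0668, 0.0284] turn 0.0 dist 0.073
shift [-0.0001, -0.0849, 0.0313] turn 0.0 dist 0.09
shift [-0.0, -0.1031, 0.0324] turn 0.0 dist 0.108
shift [-0.0, -0.1214, 0.0317] turn 0.0 dist 0.125
shift [-0.0, -0.1395, 0.0293] turn 0.0 dist 0.142
shift [0.0, -0.1572, 0.0251] turn 0.0 dist 0.159
shift [0.0001, -0.1745, 0.0192] turn 0.0 dist 0.176
shift [0.0001, -0.1911, 0.0117] turn 0.0 dist 0.192
shift [0.0001, -0.207, 0.0025] turn 0.0 dist 0.207
```

Call:
{"method": "carry_out", "body": {
  "series": [
    [[0,0,0],0,1],
    [[0,0,0],0,1],
    [[0,0,0],0,1],
    [[0,0,0],0,1]
  ]
}}

```text
t: 3.25
eef_pos: [0.4948, -0.0153, 0.0424]
orientation: [2.751, 1.568, -0.725]
force: [-3.0, -3.1, 2.4]
grip_width: 0.0152
```

```bash
python3 - <<'E'
from h import *
s,p,R=tool()
q=w2b(p)-np.array([.13,.005]); print("phi now",np.arctan2(q[1],-q[0]),np.hypot(*q))
ph0=np.arctan2(q[1],-q[0]); r=.19
pts=[]
for ph in np.linspace(ph0,0.985,25)[2::2]:
    w=b2w(.13-r*np.cos(ph),.005+r*np.sin(ph)); pts.append((w[0],w[1],p[2]))
plan(pts)
E
```

```text
phi now -0.19236439785400639 0.18871612293237416
t 3.25 tcp [ 0.4948 -0.0153  0.0424] jaw -109.1 grip 0.0152 F [-3.  -3.1  2.4] q7 -2.03 downdev [ 0.002 -0.002]
shift [-0.0, -0.0151, 0.0108] turn 0.0 dist 0.019
shift [-0.0001, -0.0319, 0.019] turn 0.0 dist 0.037
shift [-0.0001, -0.0493, 0.0255] turn 0.0 dist 0.056
shift [-0.0001, -0.0674, 0.0303] turn 0.0 dist 0.074
shift [-0.0002, -0.0858, 0.0332] turn 0.0 dist 0.092
shift [-0.0002, -0.1044, 0.0344] turn 0.0 dist 0.11
shift [-0.0002, -0.123, 0.0337] turn 0.0 dist 0.128
shift [-0.0002, -0.1414, 0.0312] turn 0.0 dist 0.145
shift [-0.0002, -0.1596, 0.0269] turn 0.0 dist 0.162
shift [-0.0002, -0.1772, 0.0208] turn 0.0 dist 0.178
shift [-0.0002, -0.1942, 0.0131] turn 0.0 dist 0.195
shift [-0.0002, -0.2103, 0.0037] turn 0.0 dist 0.21
```

Call:
{"method": "carry_out", "body": {
  "series": [
    [[0,-0.007,0.006],0,1],
    [[0,-0.015,0.0105],0,1],
    [[0,-0.0235,0.015],0,1],
    [[0,-0.032,0.019],0,1],
    [[0,-0.0405,0.0225],0,1],
    [[0,-0.049,0.0255],0,1],
    [[0,-0.058,0.028],0,1],
    [[0,-0.067,0.03],0,1],
    [[0,-0.0765,0.032],0,1],
    [[0,-0.086,0.033],0,1],
    [[0,-0.095,0.034],0,1],
    [[0,-0.104,0.0345],0,1]
  ]
}}

```text
t: 4.45
eef_pos: [0.4943, 0.0948, 0.042]
orientation: [1.21, 1.567, -2.266]
force: [-3.1, -5.9, 3.9]
grip_width: 0.0152
```

```bash
python3 - <<'E'
from h import *
s,p,R=tool()
q=w2b(p)-np.array([.13,.005]); print("phi now",np.arctan2(q[1],-q[0]),np.hypot(*q))
ph0=np.arctan2(q[1],-q[0]); r=.1895
pts=[]
for ph in np.linspace(ph0,0.985,13)[1:]:
    w=b2w(.13-r*np.cos(ph),.005+r*np.sin(ph)); pts.append((w[0],w[1],.0424))
plan(pts)
E
```

```text
phi now 0.39422679943506256 0.19214326395199005
t 4.45 tcp [0.4943 0.0948 0.042 ] jaw -109.1 grip 0.0152 F [-3.1 -5.9  3.9] q7 -2.28 downdev [-0.002 -0.003]
shift [-0.0005, -0.0094, -0.0027] turn 0.0 dist 0.01
shift [-0.0005, -0.0187, -0.0033] turn 0.0 dist 0.019
shift [-0.0006, -0.0279, -0.0043] turn 0.0 dist 0.028
shift [-0.0006, -0.0372, -0.0058] turn 0.0 dist 0.038
shift [-0.0006, -0.0463, -0.0077] turn 0.0 dist 0.047
shift [-0.0007, -0.0553, -0.01] turn 0.0 dist 0.056
shift [-0.0007, -0.0642, -0.0129] turn 0.0 dist 0.065
shift [-0.0007, -0.073, -0.0161] turn 0.0 dist 0.075
shift [-0.0008, -0.0815, -0.0198] turn 0.0 dist 0.084
shift [-0.0008, -0.0899, -0.0238] turn 0.0 dist 0.093
shift [-0.0008, -0.0981, -0.0283] turn 0.0 dist 0.102
shift [-0.0009, -0.106, -0.0332] turn 0.0 dist 0.111
```

Call:
{"method": "carry_out", "body": {
  "series": [
    [[0,-0.0095,0],0,1],
    [[0,-0.0185,-0.001],0,1],
    [[0,-0.028,-0.003],0,1],
    [[0,-0.037,-0.0045],0,1],
    [[0,-0.046,-0.0065],0,1],
    [[0,-0.055,-0.009],0,1],
    [[0,-0.064,-0.012],0,1],
    [[0,-0.073,-0.015],0,1],
    [[0,-0.0815,-0.019],0,1],
    [[0,-0.09,-0.023],0,1],
    [[0,-0.098,-0.0275],0,1],
    [[0,-0.106,-0.0325],0,1]
  ]
}}

```text
t: 5.65
eef_pos: [0.5551, 0.1843, 0.0391]
orientation: [0.725, 1.557, -2.751]
force: [-6.7, -5.5, -1.1]
grip_width: 0.0152
```

```bash
python3 - <<'E'
from h import *
s,p,R=tool()
q=w2b(p)-np.array([.13,.005]); print("phi now",np.arctan2(q[1],-q[0]),np.hypot(*q))
plan([p])
f=grab("top");crop(f,"t2.png",180,130,340,260,5)
E
```

```text
phi now 0.963374331044478 0.19294707496056115
t 5.65 tcp [0.5551 0.1843 0.0391] jaw -109.1 grip 0.0152 F [-6.7 -5.5 -1.1] q7 -2.48 downdev [-0.012 -0.005]
shift [0.0, 0.0, 0.0] turn 0.0 dist 0.0
```

View pics/t2.png

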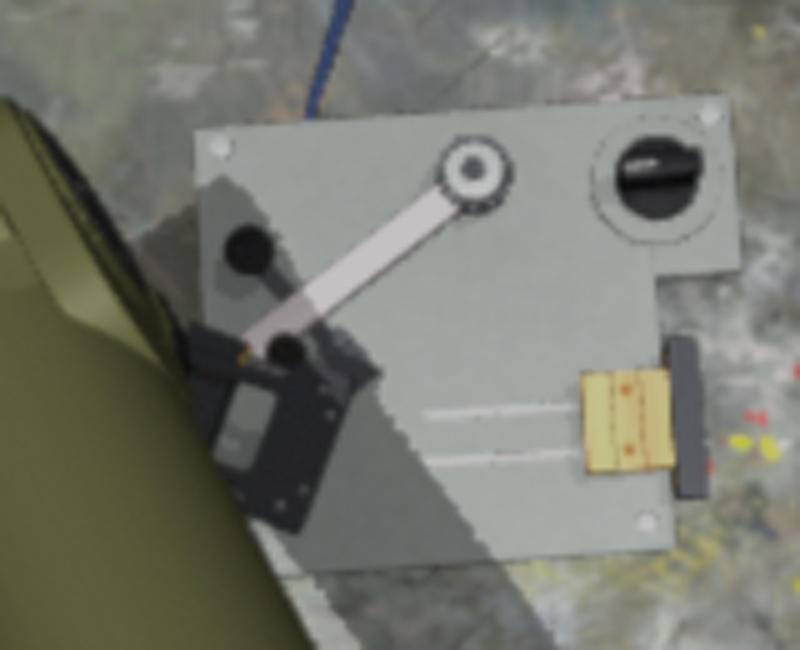

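Call:
{"method": "carry_out", "body": {
  "series": [
    [[0,-0.002,-0.001],0,1],
    [[0,-0.0035,-0.002],0,1],
    [[0,-0.0035,-0.002],0,1],
    [[0,-0.0035,-0.002],0,1]
  ]
}}

```text
t: 6.1
eef_pos: [0.558, 0.1869, 0.0389]
orientation: [0.762, 1.555, -2.714]
force: [-2.9, -6.5, 4.6]
grip_width: 0.0153
```

Call:
{"method": "carry_out", "body": {
  "series": [
    [[0,0.003,0.002],0,1],
    [[0,0.006,0.0035],0,1],
    [[0,0.0085,0.005],0,1],
    [[0,0.0085,0.005],0,1],
    [[0,0.0085,0.005],0,1]
  ]
}}

```text
t: 6.6
eef_pos: [0.5496, 0.1801, 0.0389]
orientation: [0.794, 1.553, -2.681]
force: [-0.3, -5.4, 2.5]
grip_width: 0.0153
```

```bash
python3 - <<'E'
from h import *
s,p,R=tool()
q=w2b(p)-np.array([.13,.005]); print("phi now",np.arctan2(q[1],-q[0]),np.hypot(*q))
plan([p])
E
```

```text
phi now 0.9279056577507301 0.19328953094772414
t 6.6 tcp [0.5496 0.1801 0.0389] jaw -109.1 grip 0.0153 F [-0.3 -5.4  2.5] q7 -2.47 downdev [-0.016 -0.008]
shift [0.0, 0.0, 0.0] turn 0.0 dist 0.0
```

Call:
{"method": "carry_out", "body": {
  "series": [
    [[0,0.002,0.001],0,1],
    [[0,0.0035,0.002],0,1],
    [[0,0.005,0.003],0,1],
    [[0,0.006,0.0035],0,1],
    [[0,0.006,0.0035],0,1]
  ]
}}

```text
t: 7.1
eef_pos: [0.5439, 0.1752, 0.039]
orientation: [0.833, 1.551, -2.642]
force: [0.9, -5.7, 2.0]
grip_width: 0.0155
```

```bash
python3 - <<'E'
from h import *
s,p,R=tool()
q=w2b(p)-np.array([.13,.005]); print("phi now",np.arctan2(q[1],-q[0]),np.hypot(*q))
plan([p])
E
```

```text
phi now 0.8890582194347795 0.19348182450691356
t 7.1 tcp [0.5439 0.1752 0.039 ] jaw -109.1 grip 0.0155 F [ 0.9 -5.7  2. ] q7 -2.46 downdev [-0.017 -0.009]
shift [0.0, 0.0, 0.0] turn 0.0 dist 0.0
```

Call:
{"method": "carry_out", "body": {
  "series": [
    [[0,0.001,0.001],0,1],
    [[0,0.002,0.0015],0,1],
    [[0,0.003,0.002],0,1],
    [[0,0.003,0.002],0,1]
  ]
}}

```text
t: 7.5
eef_pos: [0.5419, 0.1735, 0.039]
orientation: [0.85, 1.553, -2.623]
force: [4.2, -4.6, -1.3]
grip_width: 0.0152
```

```bash
python3 - <<'E'
from h import *
s,p,R=tool()
q=w2b(p)-np.array([.13,.005]); print("phi now",np.arctan2(q[1],-q[0]),np.hypot(*q))
plan([p])
E
```

```text
phi now 0.8753675545031933 0.1936960129067932
t 7.5 tcp [0.5419 0.1735 0.039 ] jaw -109.0 grip 0.0152 F [ 4.2 -4.6 -1.3] q7 -2.46 downdev [-0.015 -0.009]
shift [0.0, 0.0, 0.0] turn 0.0 dist 0.0
```

Call:
{"method": "carry_out", "body": {
  "series": [
    [[0,0,0],0,0.5],
    [[0,0,0],0,0.5],
    [[0,0,0],0,0.5],
    [[0,0,0],0,0.5],
    [[0,0,0],0,0.5],
    [[-0.04,0,0],0,0.5],
    [[-0.08,0,0],0,0.5],
    [[-0.11,0,0],0,0.3],
    [[-0.14,0,0],0,0.1],
    [[-0.14,0,0],0,0.1]
  ]
}}

```text
t: 8.5
eef_pos: [0.5466, 0.1763, 0.1839]
orientation: [1.077, 1.561, -2.396]
force: [0.0, -0.3, 0.7]
grip_width: 0.0601
```

```bash
python3 - <<'E'
from h import *
s,p,R=tool()
plan([p])
f=grab("top");crop(f,"t3.png",180,130,340,260,5)
for s in strips(f,.022)[:7]: print(s)
f=grab("scene");crop(f,"s3.png",200,150,400,300,4)
E
```

```text
t 8.5 tcp [0.5466 0.1763 0.1839] jaw -109.0 grip 0.0601 F [ 0.  -0.3  0.7] q7 -2.38 downdev [-0.007 -0.007]
shift [0.0, 0.0, 0.0] turn 0.0 dist 0.0
(0.2882, -0.3549, 40.6, 23.3, -66.9, (np.float64(432.0), np.float64(322.0)))
(0.4297, -0.3155, 47.6, 22.1, -89.5, (np.float64(414.0), np.float64(264.0)))
(0.5389, -0.351, 49.3, 24.1, 70.5, (np.float64(427.0), np.float64(221.0)))
(0.559, -0.2132, 49.7, 23.8, -72.2, (np.float64(372.0), np.float64(212.0)))
(0.5537, -0.0435, 49.4, 44.1, 4.6, (np.float64(305.0), np.float64(214.0)))
(0.6104, -0.5252, 135.6, 6.2, 86.8, (np.float64(496.0), np.float64(193.0)))
(0.6297, -0.5198, 158.6, 6.3, 85.8, (np.float64(494.0), np.float64(186.0)))
```

View pics/t3.png

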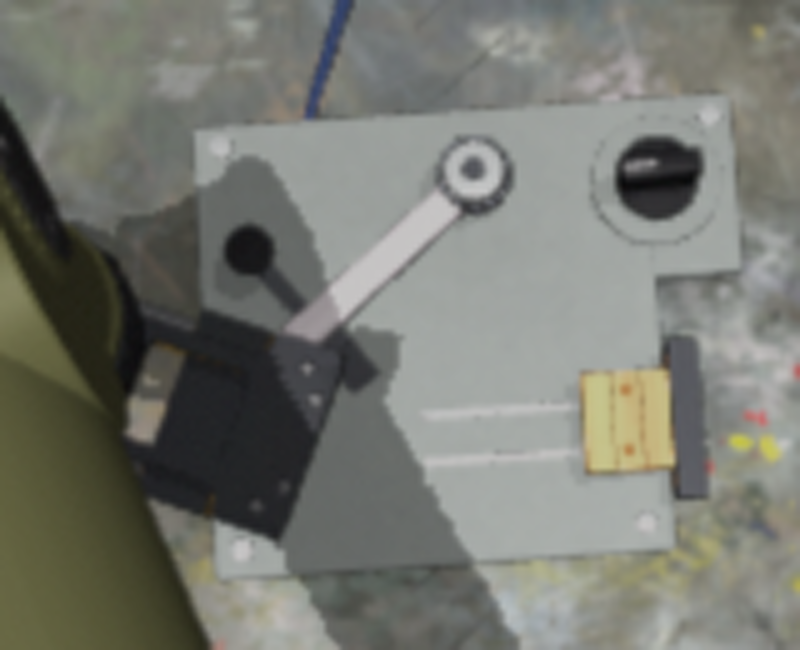

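View pics/s3.png

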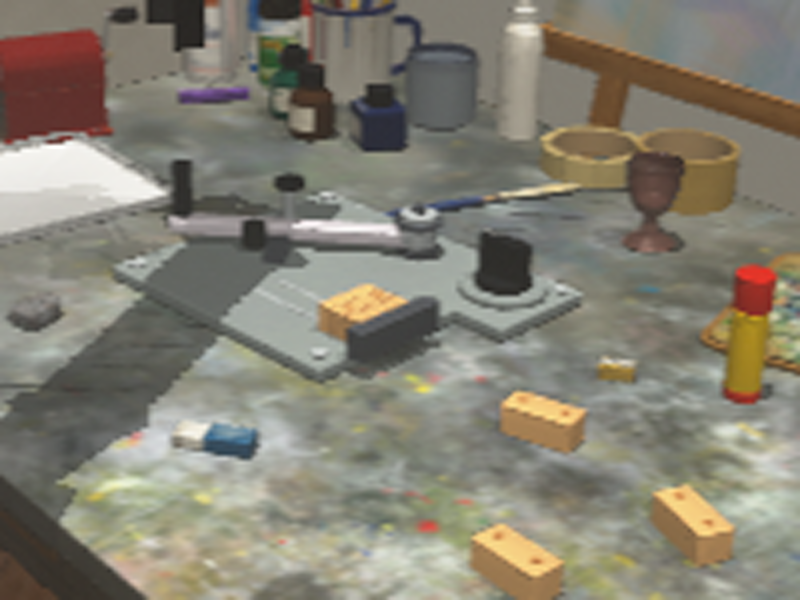

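```bash
python3 - <<'E'
import re
s=open('h.py').read()
s=s.replace("dj=(j-cur+90)%180-90;","b=np.degrees(np.arctan2(q[1],q[0])); rel=(j-b+90)%180-90; rc=(cur-np.degrees(np.arctan2(p[1],p[0]))+180)%360-180; dj=(b+rel)-(np.degrees(np.arctan2(p[1],p[0]))+rc);")
open('h.py','w').write(s)
E
python3 - <<'E'
from h import *
plan([(.553,-.044,.18),(.553,-.044,.015)],4.3)
E
```

```text
t 8.6 tcp [0.5442 0.175  0.1795] jaw -109.0 grip 0.0678 F [-0.5 -0.3 -1.1] q7 -2.38 downdev [-0.014 -0.009]
shift [0.0012, 0.2041, -0.0798] turn -1.978 dist 0.219
shift [0.1662, 0.202, -0.0815] turn -1.978 dist 0.274
```

Call:
{"method": "carry_out", "body": {
  "series": [
    [[0,0.05,-0.02],-0.15,0],
    [[0,0.1,-0.04],-0.3,0],
    [[0,0.15,-0.06],-0.45,0],
    [[0,0.204,-0.08],-0.6,0],
    [[0,0.204,-0.08],-0.75,0],
    [[0,0.204,-0.08],-0.9,0],
    [[0,0.204,-0.08],-1.05,0],
    [[0,0.204,-0.08],-1.2,0],
    [[0,0.204,-0.08],-1.35,0],
    [[0,0.204,-0.08],-1.5,0],
    [[0,0.204,-0.08],-1.65,0],
    [[0,0.204,-0.08],-1.8,0]
  ]
}}

```text
t: 9.8
eef_pos: [0.5521, -0.0438, 0.1793]
orientation: [-0.993, 1.552, -2.722]
force: [-0.2, -0.1, 0.2]
grip_width: 0.0874
```

```bash
python3 - <<'E'
from h import *
plan([(.553,-.044,.12),(.553,-.044,.015)],4.3)
E
```

```text
t 9.8 tcp [ 0.5521 -0.0438  0.1793] jaw -9.1 grip 0.0874 F [-0.2 -0.1  0.2] q7 -0.25 downdev [-0.017 -0.008]
shift [0.0593, 0.0019, -0.0006] turn -0.234 dist 0.059
shift [0.1642, 0.0035, -0.0017] turn -0.234 dist 0.164
```

Call:
{"method": "carry_out", "body": {
  "series": [
    [[0.04,0.002,0],-0.12,0],
    [[0.08,0.002,0],-0.234,0],
    [[0.11,0.0025,-0.001],-0.234,0],
    [[0.11,0.0025,-0.001],-0.234,0],
    [[0.13,0.003,-0.0015],-0.234,0],
    [[0.15,0.0035,-0.0015],-0.234,0],
    [[0.16,0.0035,-0.0015],-0.234,0],
    [[0.163,0.0035,-0.0015],-0.234,0],
    [[0.163,0.0035,-0.0015],-0.234,0]
  ]
}}

```text
t: 10.7
eef_pos: [0.5532, -0.0441, 0.0167]
orientation: [-1.223, 1.552, -2.718]
force: [-0.6, -0.1, -0.1]
grip_width: 0.0871
```

```bash
python3 - <<'E'
from h import *
plan([(.553,-.044,.015)],4.3)
f=grab("scene");crop(f,"s4.png",220,170,360,270,5)
E
```

```text
t 10.7 tcp [ 0.5532 -0.0441  0.0167] jaw 4.3 grip 0.0871 F [-0.6 -0.1 -0.1] q7 -0.14 downdev [-0.017 -0.008]
shift [0.0017, -0.0002, -0.0001] turn -0.0 dist 0.002
```

View pics/s4.png

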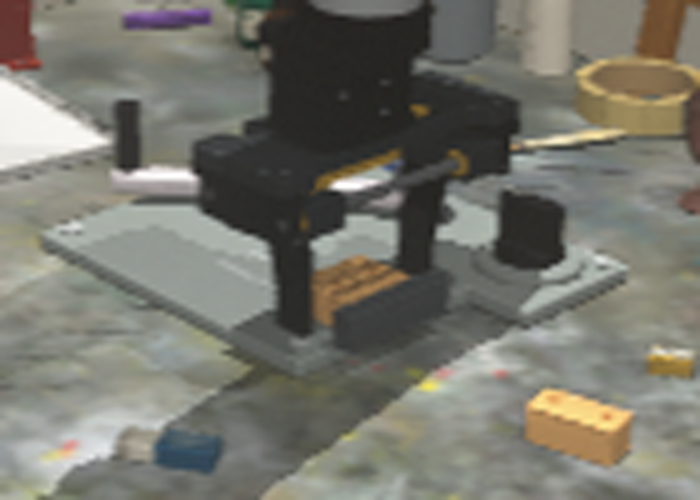

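The fingers straddle the block's ends. Gripping.

Call:
{"method": "carry_out", "body": {
  "series": [
    [[0,0,0],0,1],
    [[0,0,0],0,1],
    [[0,0,0],0,1],
    [[0,0,0],0,1],
    [[0,0,0],0,1],
    [[0,0,0],0,1],
    [[0,0,0],0,1],
    [[0,0,0],0,1],
    [[-0.01,0,0],0,1],
    [[-0.04,0,0],0,1],
    [[-0.08,0,0],0,1],
    [[-0.08,0,0],0,1]
  ]
}}

```text
t: 11.95
eef_pos: [0.5591, -0.043, 0.103]
orientation: [-0.674, 1.56, -2.169]
force: [0.5, 0.3, -0.4]
grip_width: 0.0498
```

```bash
python3 - <<'E'
from h import *
# lid centre
f=grab("top")
crop(f,"t5.png",90,180,250,300,5)
plan([(.50,.30,.13),(.50,.33,.10),(.50,.33,.006)],None)
E
```

```text
t 12.0 tcp [ 0.5574 -0.0434  0.1006] jaw 4.3 grip 0.0498 F [-0.6  0.6 -0.7] q7 -0.08 downdev [-0.01  -0.009]
shift [-0.032, -0.0318, -0.3465] turn 0.0 dist 0.349
shift [-0.0023, -0.0292, -0.3766] turn 0.0 dist 0.378
shift [0.0917, -0.0282, -0.3774] turn 0.0 dist 0.389
```

View pics/t5.png

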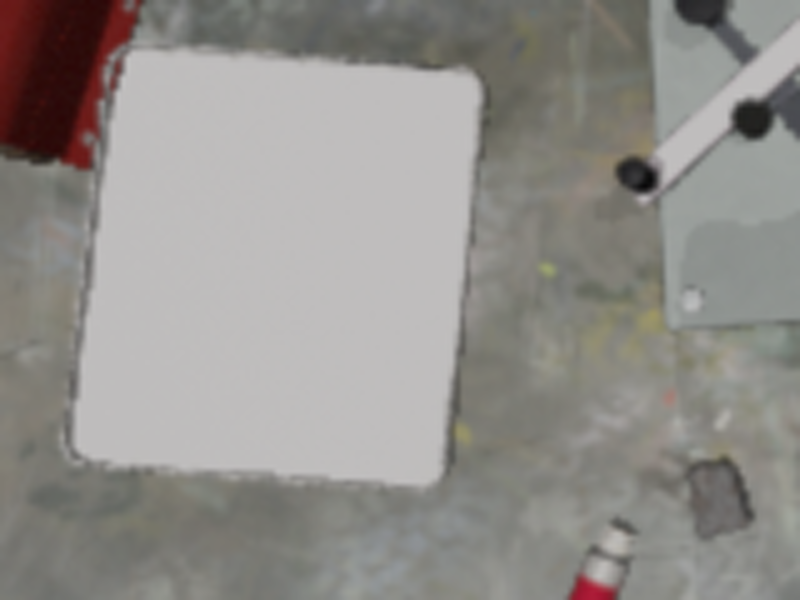

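Call:
{"method": "carry_out", "body": {
  "series": [
    [[-0.04,0,0],0,1],
    [[-0.06,-0.005,-0.05],0,1],
    [[-0.06,-0.01,-0.1],0,1],
    [[-0.06,-0.015,-0.145],0,1],
    [[-0.06,-0.02,-0.19],0,1],
    [[-0.06,-0.022,-0.235],0,1],
    [[-0.06,-0.024,-0.28],0,1],
    [[-0.06,-0.024,-0.325],0,1],
    [[-0.06,-0.024,-0.37],0,1],
    [[-0.06,-0.024,-0.39],0,1],
    [[-0.04,-0.024,-0.39],0,1],
    [[-0.02,-0.024,-0.39],0,1]
  ]
}}

```text
t: 13.2
eef_pos: [0.5034, 0.3453, 0.1166]
orientation: [-0.949, 1.557, -2.442]
force: [-0.5, -0.4, -0.4]
grip_width: 0.05
```

```bash
python3 - <<'E'
from h import *
f=grab("top")
print("lid c",onz(f,145.6,232.6,.006))
plan([(.503,.345,.03),(.503,.345,.008)],None)
E
```

```text
lid c [0.50339919 0.36215343 0.006     ]
t 13.25 tcp [0.5019 0.3427 0.1126] jaw 4.4 grip 0.0497 F [-1.2 -1.  -3.8] q7 -0.83 downdev [-0.016 -0.012]
shift [0.0825, 0.0026, -0.0032] turn 0.0 dist 0.083
shift [0.1045, 0.003, -0.0034] turn 0.0 dist 0.105
```

Call:
{"method": "carry_out", "body": {
  "series": [
    [[0.04,0.002,-0.003],0,1],
    [[0.075,0.003,-0.003],0,1],
    [[0.09,0.003,-0.003],0,1],
    [[0.1,0.003,-0.003],0,1],
    [[0.104,0.003,-0.003],0,1],
    [[0.104,0.003,-0.003],0,1]
  ]
}}

```text
t: 13.85
eef_pos: [0.5036, 0.345, 0.0094]
orientation: [-0.968, 1.552, -2.462]
force: [1.5, 0.3, 0.2]
grip_width: 0.0496
```

```bash
python3 - <<'E'
from h import *
plan([(.503,.345,.008)],None)
E
```

```text
t 13.85 tcp [0.5036 0.345  0.0094] jaw 4.4 grip 0.0496 F [1.5 0.3 0.2] q7 -0.9 downdev [-0.015 -0.012]
shift [0.0014, -0.0006, -0.0] turn 0.0 dist 0.002
```

Call:
{"method": "carry_out", "body": {
  "series": [
    [[0.0015,0,0],0,0.6],
    [[0.0015,0,0],0,0.1],
    [[0.0015,0,0],0,0],
    [[0.0015,0,0],0,0],
    [[-0.05,0,0],0,0],
    [[-0.1,0,0],0,0],
    [[-0.13,0,0],0,0],
    [[-0.14,0,0],0,0]
  ]
}}

```text
t: 14.65
eef_pos: [0.5072, 0.3486, 0.154]
orientation: [-0.887, 1.559, -2.381]
force: [-0.4, 0.8, 0.8]
grip_width: 0.0861
```

```bash
python3 - <<'E'
from h import *
f=grab("top")
for s in strips(f,.022): 
  if s[0]<.62 and s[2]<60 and s[1]>-.5: print(s)
plan([(.559,-.2132,.15),(.559,-.2132,.003)],-72.4)
cv2.imwrite("pics/t6.png",cv2.cvtColor(f["image"],cv2.COLOR_RGB2BGR))
E
```

```text
(0.2882, -0.3549, 40.6, 23.3, -66.9, (np.float64(432.0), np.float64(322.0)))
(0.2866, -0.197, 33.5, 26.7, 0.6, (np.float64(367.0), np.float64(323.0)))
(0.4297, -0.3155, 47.6, 22.1, -89.5, (np.float64(414.0), np.float64(264.0)))
(0.5048, 0.3467, 49.0, 41.5, 6.7, (np.float64(150.0), np.float64(232.0)))
(0.5391, -0.3506, 48.8, 23.3, 71.8, (np.float64(427.0), np.float64(221.0)))
(0.559, -0.2132, 49.7, 23.8, -72.2, (np.float64(372.0), np.float64(212.0)))
t 14.7 tcp [0.5072 0.3482 0.1535] jaw 4.4 grip 0.0865 F [0.5 0.9 1.2] q7 -0.82 downdev [-0.009 -0.009]
shift [0.008, 0.0088, 0.5637] turn 1.3401 dist 0.564
shift [0.155, 0.0103, 0.5625] turn 1.3401 dist 0.584
```

View pics/t6.png

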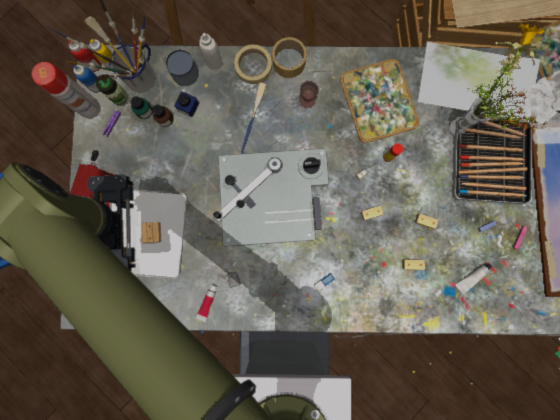

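Call:
{"method": "carry_out", "body": {
  "series": [
    [[0,0.001,0.05],0.15,0],
    [[0,0.002,0.1],0.3,0],
    [[0,0.003,0.15],0.45,0],
    [[0,0.004,0.2],0.6,0],
    [[0,0.005,0.25],0.75,0],
    [[0,0.006,0.3],0.9,0],
    [[0,0.006,0.35],1.05,0],
    [[0,0.007,0.4],1.2,0],
    [[0,0.008,0.45],1.34,0],
    [[0,0.009,0.5],1.34,0],
    [[0,0.009,0.55],1.34,0],
    [[0.008,0.009,0.563],1.34,0]
  ]
}}

```text
t: 15.9
eef_pos: [0.5574, -0.2209, 0.1486]
orientation: [0.549, 1.554, -2.294]
force: [-0.1, -0.4, -0.2]
grip_width: 0.087
```

```bash
python3 - <<'E'
from h import *
f=grab("top")
for s in strips(f,.022): 
  if s[0]<.62 and s[2]<60 and s[1]>-.5: print(s)
plan([(.559,-.2132,.10),(.559,-.2132,.003)],-72.4)
E
```

```text
(0.2868, -0.196, 33.5, 24.4, -0.8, (np.float64(367.0), np.float64(323.0)))
(0.4296, -0.3069, 30.3, 22.1, -89.5, (np.float64(411.0), np.float64(264.0)))
(0.5035, 0.3457, 47.8, 40.3, 2.6, (np.float64(150.0), np.float64(232.0)))
t 15.95 tcp [ 0.5564 -0.2197  0.1464] jaw -72.9 grip 0.0868 F [-0.7 -1.8 -1.9] q7 -1.06 downdev [-0.014 -0.01 ]
shift [0.0463, -0.0058, -0.0051] turn -0.0091 dist 0.047
shift [0.1433, -0.0063, -0.0067] turn -0.0091 dist 0.144
```

Call:
{"method": "carry_out", "body": {
  "series": [
    [[0.03,-0.006,-0.006],-0.009,0],
    [[0.07,-0.006,-0.006],-0.009,0],
    [[0.11,-0.006,-0.0065],-0.009,0],
    [[0.13,-0.006,-0.0065],-0.009,0],
    [[0.139,-0.006,-0.0065],-0.009,0],
    [[0.142,-0.006,-0.0065],-0.009,0],
    [[0.142,-0.006,-0.0065],-0.009,0],
    [[0.142,-0.006,-0.0065],-0.009,1],
    [[0.142,-0.006,-0.0065],-0.009,1],
    [[0.142,-0.006,-0.0065],-0.009,1],
    [[0.142,-0.006,-0.0065],-0.009,1],
    [[0.142,-0.006,-0.0065],-0.009,1]
  ]
}}

```text
t: 17.15
eef_pos: [0.559, -0.2136, 0.0046]
orientation: [0.35, 1.554, -2.485]
force: [0.0, -0.2, -0.5]
grip_width: 0.0552
```

Call:
{"method": "carry_out", "body": {
  "series": [
    [[0,0,0],0,1],
    [[0,0,0],0,1],
    [[0,0,0],0,1]
  ]
}}

```text
t: 17.45
eef_pos: [0.559, -0.2137, 0.0046]
orientation: [0.348, 1.554, -2.487]
force: [-0.4, 0.0, 1.9]
grip_width: 0.0498
```

```bash
python3 - <<'E'
from h import *
plan([],None)
f=grab("scene");crop(f,"s7.png",280,190,420,290,5)
E
```

```text
t 17.45 tcp [ 0.559  -0.2137  0.0046] jaw -72.4 grip 0.0498 F [-0.4  0.   1.9] q7 -1.12 downdev [-0.013 -0.01 ]
```

View pics/s7.png

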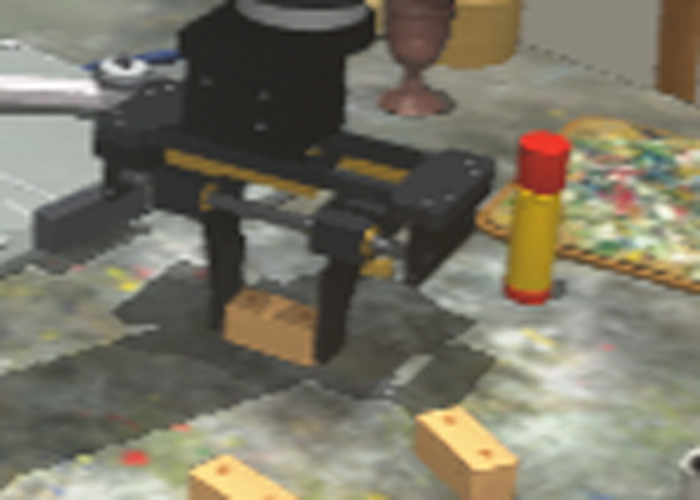

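```bash
python3 - <<'E'
from h import *
plan([(.559,-.2137,.09),(.554,-.05,.09),(.554,-.05,.0185)],4.3)
E
```

```text
t 17.5 tcp [ 0.559  -0.2137  0.0045] jaw -72.4 grip 0.0496 F [-1.3 -0.  -0.6] q7 -1.12 downdev [-0.013 -0.01 ]
shift [-0.0855, 0.0005, 0.0014] turn -1.3389 dist 0.085
shift [-0.0871, -0.157, -0.0433] turn -1.3389 dist 0.185
shift [-0.0156, -0.1574, -0.0444] turn -1.3389 dist 0.164
```

Call:
{"method": "carry_out", "body": {
  "series": [
    [[-0.02,0,0],0,1],
    [[-0.05,0,0],0,1],
    [[-0.085,0,0.001],-0.12,1],
    [[-0.087,-0.03,-0.01],-0.27,1],
    [[-0.087,-0.06,-0.018],-0.42,1],
    [[-0.087,-0.09,-0.026],-0.57,1],
    [[-0.087,-0.12,-0.034],-0.72,1],
    [[-0.087,-0.157,-0.043],-0.87,1],
    [[-0.087,-0.157,-0.043],-1.02,1],
    [[-0.087,-0.157,-0.043],-1.17,1],
    [[-0.087,-0.157,-0.043],-1.32,1],
    [[-0.087,-0.157,-0.043],-1.339,1]
  ]
}}

```text
t: 18.7
eef_pos: [0.5536, -0.0501, 0.0899]
orientation: [-1.007, 1.554, -2.502]
force: [-0.2, -0.2, -0.2]
grip_width: 0.0499
```

```bash
python3 - <<'E'
from h import *
plan([(.554,-.05,.04),(.554,-.05,.0185)],4.3)
f=grab("scene");crop(f,"s8.png",220,170,360,270,5)
E
```

```text
t 18.7 tcp [ 0.5536 -0.0501  0.0899] jaw 4.4 grip 0.0499 F [-0.2 -0.2 -0.2] q7 -0.08 downdev [-0.014 -0.01 ]
shift [0.0499, 0.0011, -0.0005] turn 0.0015 dist 0.05
shift [0.0714, 0.0014, -0.0007] turn 0.0015 dist 0.071
```

View pics/s8.png

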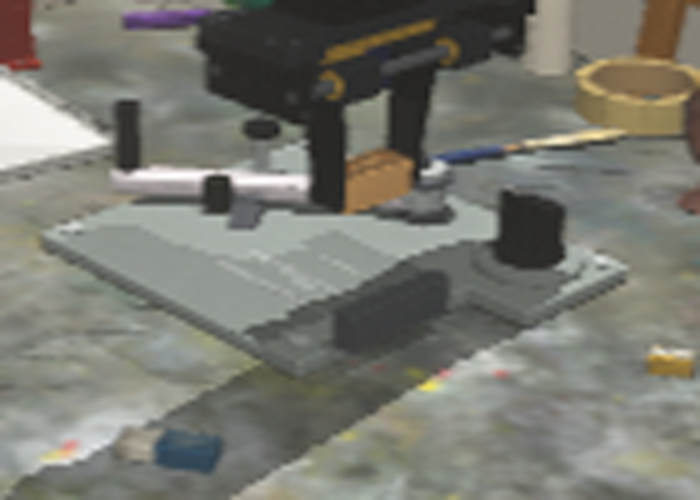

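Call:
{"method": "carry_out", "body": {
  "series": [
    [[0.04,0.001,-0.001],0,1],
    [[0.06,0.001,-0.001],0,1],
    [[0.069,0.001,-0.001],0,1],
    [[0.0715,0.001,-0.001],0,1],
    [[0.0715,0.001,-0.001],0,1],
    [[0.0715,0.001,0],0,1],
    [[0.0715,0.001,0.001],0,1],
    [[0.0715,0.001,0.002],0,1],
    [[0.0715,0.001,0.002],0,1]
  ]
}}

```text
t: 19.65
eef_pos: [0.5541, -0.0532, 0.0188]
orientation: [-0.964, 1.554, -2.461]
force: [-0.5, -0.2, 0.3]
grip_width: 0.0497
```

```bash
python3 - <<'E'
from h import *
plan([(.554,-.052,.0167)],4.3)
f=grab("scene");crop(f,"s9.png",220,170,360,270,5)
E
```

```text
t 19.65 tcp [ 0.5541 -0.0532  0.0188] jaw 4.2 grip 0.0497 F [-0.5 -0.2  0.3] q7 -0.14 downdev [-0.013 -0.01 ]
shift [0.0021, -0.0, -0.0012] turn -0.0017 dist 0.002
```

View pics/s9.png

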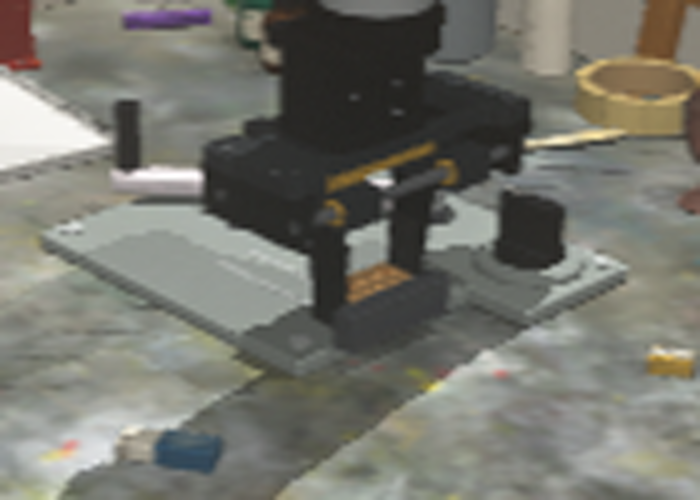

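No fence contact yet at y = -0.0532. I'll nudge a little further, then set the strip down and release.

Call:
{"method": "carry_out", "body": {
  "series": [
    [[0,0,0.001],0,1],
    [[0,0,0.002],0,1],
    [[0,0,0.002],0,1]
  ]
}}

```text
t: 20.0
eef_pos: [0.5541, -0.0539, 0.0188]
orientation: [-1.044, 1.555, -2.541]
force: [-1.0, 2.7, 1.3]
grip_width: 0.0499
```

```bash
python3 - <<'E'
from h import *
plan([(.554,-.055,.0167)],4.3)
E
```

```text
t 20.0 tcp [ 0.5541 -0.0539  0.0188] jaw 4.3 grip 0.0499 F [-1.   2.7  1.3] q7 -0.13 downdev [-0.013 -0.009]
shift [0.0021, -0.0001, 0.0011] turn -0.0008 dist 0.002
```

Call:
{"method": "carry_out", "body": {
  "series": [
    [[0.002,0,-0.0005],0,1],
    [[0.002,0,-0.0005],0,1],
    [[0.002,0,-0.0005],0,0.2],
    [[0.002,0,-0.0005],0,0.1],
    [[0.002,0,-0.0005],0,0],
    [[0.002,0,-0.0005],0,0],
    [[-0.05,0,-0.0005],0,0],
    [[-0.1,0,-0.0005],0,0],
    [[-0.13,0,-0.0005],0,0]
  ]
}}

```text
t: 20.9
eef_pos: [0.5571, -0.052, 0.1522]
orientation: [-0.864, 1.557, -2.36]
force: [1.2, -0.2, 0.5]
grip_width: 0.0862
```

```bash
python3 - <<'E'
from h import *
f=grab("top")
for s in strips(f,.022): 
  if s[0]<.62 and s[2]<60 and s[1]>-.5: print(s)
f=grab("scene");crop(f,"s10.png",220,170,400,290,4)
plan([(.5391,-.3506,.12),(.5391,-.3506,.0045)],71.8)
E
```

```text
(0.2882, -0.3549, 40.6, 23.3, -66.9, (np.float64(432.0), np.float64(322.0)))
(0.4297, -0.3155, 47.6, 22.1, -89.5, (np.float64(414.0), np.float64(264.0)))
(0.5035, 0.3457, 47.8, 40.3, 2.6, (np.float64(150.0), np.float64(232.0)))
(0.5391, -0.3506, 48.8, 23.3, 71.7, (np.float64(428.0), np.float64(221.0)))
t 21.0 tcp [ 0.5593 -0.0522  0.1542] jaw 4.3 grip 0.0866 F [-0.   1.3  0.6] q7 -0.04 downdev [-0.004 -0.011]
shift [0.0376, -0.0422, 0.2957] turn 1.9627 dist 0.301
shift [0.1531, -0.0416, 0.2945] turn 1.9627 dist 0.334
```

View pics/s10.png

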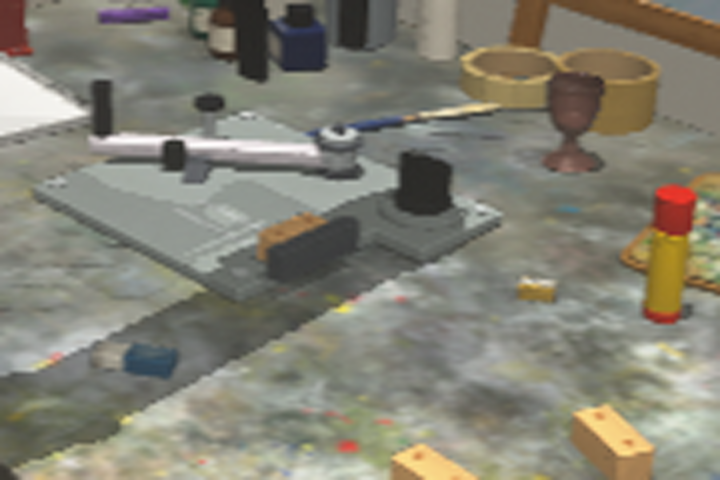

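Call:
{"method": "carry_out", "body": {
  "series": [
    [[0,-0.005,0.03],0.15,0],
    [[0,-0.01,0.07],0.3,0],
    [[0,-0.018,0.11],0.45,0],
    [[0,-0.024,0.16],0.6,0],
    [[0,-0.03,0.21],0.75,0],
    [[0,-0.036,0.25],0.9,0],
    [[0,-0.042,0.295],1.05,0],
    [[0,-0.042,0.295],1.2,0],
    [[0,-0.042,0.295],1.35,0],
    [[0.01,-0.042,0.295],1.5,0],
    [[0.02,-0.042,0.295],1.65,0],
    [[0.03,-0.042,0.295],1.8,0]
  ]
}}

```text
t: 22.2
eef_pos: [0.5386, -0.3496, 0.126]
orientation: [1.267, 1.559, -2.035]
force: [-0.2, 0.1, -0.9]
grip_width: 0.0869
```

```bash
python3 - <<'E'
from h import *
plan([(.5391,-.3506,.08),(.5391,-.3506,.0045)],71.8)
E
```

```text
t 22.2 tcp [ 0.5386 -0.3496  0.126 ] jaw -99.2 grip 0.0869 F [-0.2  0.1 -0.9] q7 -1.3 downdev [-0.005 -0.01 ]
shift [0.046, 0.0004, -0.0008] turn 0.1568 dist 0.046
shift [0.1215, -0.0005, -0.0011] turn 0.1568 dist 0.121
```

Call:
{"method": "carry_out", "body": {
  "series": [
    [[0.03,0,-0.001],0.08,0],
    [[0.06,0,-0.001],0.157,0],
    [[0.09,0,-0.001],0.157,0],
    [[0.11,0,-0.001],0.157,0],
    [[0.118,0,-0.001],0.157,0],
    [[0.1215,0,-0.001],0.157,0],
    [[0.1215,0,-0.001],0.157,0],
    [[0.1215,0,-0.001],0.157,1],
    [[0.1215,0,-0.001],0.157,1],
    [[0.1215,0,-0.001],0.157,1],
    [[0.1215,0,-0.001],0.157,1],
    [[0.1215,0,-0.001],0.157,1]
  ]
}}

```text
t: 23.4
eef_pos: [0.539, -0.3512, 0.0047]
orientation: [1.457, 1.559, -2.003]
force: [0.4, 0.3, 0.3]
grip_width: 0.0546
```

Call:
{"method": "carry_out", "body": {
  "series": [
    [[0,0,0],0,1],
    [[0,0,0],0,1],
    [[0,0,0],0,1],
    [[0,0,0],0,1]
  ]
}}

```text
t: 23.8
eef_pos: [0.5391, -0.3512, 0.0047]
orientation: [1.453, 1.559, -2.006]
force: [-0.7, -0.4, 0.1]
grip_width: 0.0499
```

```bash
python3 - <<'E'
from h import *
w=np.array([-np.sin(YAW),np.cos(YAW)])
c=np.array([.554,-.0538])+.0265*w; print(c)
plan([(.5391,-.3506,.10),(c[0],c[1],.10)],4.3)
E
```

```text
[ 0.55201306 -0.02737459]
t 23.8 tcp [ 0.5391 -0.3512  0.0047] jaw -108.2 grip 0.0499 F [-0.7 -0.4  0.1] q7 -1.49 downdev [-0.005 -0.011]
shift [-0.0953, 0.0006, 0.0003] turn -1.9637 dist 0.095
shift [-0.0988, -0.3105, 0.089] turn -1.9637 dist 0.338
```

Call:
{"method": "carry_out", "body": {
  "series": [
    [[-0.03,0,0],0,1],
    [[-0.07,0,0],0,1],
    [[-0.098,-0.02,0.006],-0.15,1],
    [[-0.098,-0.06,0.018],-0.3,1],
    [[-0.098,-0.1,0.03],-0.45,1],
    [[-0.098,-0.14,0.04],-0.6,1],
    [[-0.098,-0.18,0.052],-0.75,1],
    [[-0.098,-0.22,0.063],-0.9,1],
    [[-0.098,-0.26,0.075],-1.05,1],
    [[-0.098,-0.29,0.083],-1.2,1],
    [[-0.098,-0.31,0.089],-1.35,1],
    [[-0.098,-0.31,0.089],-1.5,1]
  ]
}}

```text
t: 25.0
eef_pos: [0.5519, -0.0229, 0.0996]
orientation: [-0.071, 1.561, -2.018]
force: [0.1, -0.8, -0.7]
grip_width: 0.0499
```

```bash
python3 - <<'E'
from h import *
plan([(.552,-.0255,.10),(.552,-.0255,.0185)],4.3)
E
```

```text
t 25.0 tcp [ 0.5519 -0.0229  0.0996] jaw -21.5 grip 0.0499 F [ 0.1 -0.8 -0.7] q7 -0.55 downdev [-0.004 -0.009]
shift [-0.0004, 0.0011, 0.0024] turn -0.451 dist 0.003
shift [0.0811, 0.0011, 0.0015] turn -0.451 dist 0.081
```

Call:
{"method": "carry_out", "body": {
  "series": [
    [[0,0.001,0.002],-0.15,1],
    [[0,0.001,0.002],-0.3,1],
    [[0,0.001,0.002],-0.451,1],
    [[0,0.001,0.002],-0.451,1],
    [[0.04,0.001,0.002],-0.451,1],
    [[0.07,0.001,0.0015],-0.451,1],
    [[0.079,0.001,0.0015],-0.451,1],
    [[0.081,0.001,0.0015],-0.451,1],
    [[0.081,0.001,0.0015],-0.451,1]
  ]
}}

```text
t: 25.9
eef_pos: [0.5527, -0.0252, 0.0195]
orientation: [-0.394, 1.561, -1.891]
force: [-0.3, 0.8, -0.1]
grip_width: 0.0495
```

Call:
{"method": "carry_out", "body": {
  "series": [
    [[0,0,0.001],0,1],
    [[0,0,0.002],0,1],
    [[0,0,0.003],0,1],
    [[0,0,0.004],0,1],
    [[0,0,0.004],0,1]
  ]
}}

```text
t: 26.4
eef_pos: [0.5531, -0.0295, 0.0197]
orientation: [-0.352, 1.561, -1.849]
force: [0.3, -0.4, 0.1]
grip_width: 0.0498
```

```bash
python3 - <<'E'
from h import *
plan([(.552,-.03,.0167)],4.3)
E
```

```text
t 26.4 tcp [ 0.5531 -0.0295  0.0197] jaw 4.2 grip 0.0498 F [ 0.3 -0.4  0.1] q7 -0.18 downdev [-0.003 -0.009]
shift [0.003, -0.0011, 0.0003] turn -0.0015 dist 0.003
```

Call:
{"method": "carry_out", "body": {
  "series": [
    [[0.001,-0.001,0.001],0,1],
    [[0.002,-0.001,0.0015],0,1],
    [[0.003,-0.001,0.0015],0,1],
    [[0.003,-0.001,0.0015],0,1]
  ]
}}

```text
t: 26.8
eef_pos: [0.5522, -0.0306, 0.0169]
orientation: [-0.385, 1.562, -1.882]
force: [-1.8, 1.3, 3.7]
grip_width: 0.0499
```

```bash
python3 - <<'E'
from h import *
plan([(.552,-.03,.0167)],4.3)
E
```

```text
t 26.8 tcp [ 0.5522 -0.0306  0.0169] jaw 4.2 grip 0.0499 F [-1.8  1.3  3.7] q7 -0.18 downdev [-0.003 -0.009]
shift [0.0002, -0.0001, -0.0006] turn -0.001 dist 0.001
```

Contact. Releasing.

Call:
{"method": "carry_out", "body": {
  "series": [
    [[0,0,-0.0005],0,0.3],
    [[0,0,-0.0005],0,0.1],
    [[0,0,-0.0005],0,0],
    [[0,0,-0.0005],0,0],
    [[0,0,-0.0005],0,0],
    [[-0.05,0,-0.0005],0,0],
    [[-0.1,0,-0.0005],0,0],
    [[-0.13,0,-0.0005],0,0]
  ]
}}

```text
t: 27.6
eef_pos: [0.554, -0.0286, 0.1505]
orientation: [0.061, 1.562, -1.435]
force: [0.5, 0.3, 0.5]
grip_width: 0.087
```

```bash
python3 - <<'E'
from h import *
f=grab("top")
for s in strips(f,.022): 
  if s[0]<.62 and s[2]<60 and s[1]>-.5: print(s)
plan([(.4297,-.3155,.12),(.4297,-.3155,.0045)],-89.5)
f=grab("scene");crop(f,"s11.png",220,170,400,290,4)
E
```

```text
(0.2882, -0.3549, 40.6, 23.3, -66.9, (np.float64(432.0), np.float64(322.0)))
(0.4297, -0.3155, 47.6, 22.1, -89.5, (np.float64(414.0), np.float64(264.0)))
(0.5035, 0.3457, 47.8, 40.3, 2.6, (np.float64(150.0), np.float64(232.0)))
t 27.65 tcp [ 0.5565 -0.0285  0.1547] jaw 4.3 grip 0.0869 F [2.4 0.2 2.3] q7 -0.08 downdev [ 0.007 -0.011]
shift [0.0368, -0.148, 0.2763] turn 1.6365 dist 0.316
shift [0.1523, -0.1488, 0.2751] turn 1.6365 dist 0.348
```

View pics/s11.png

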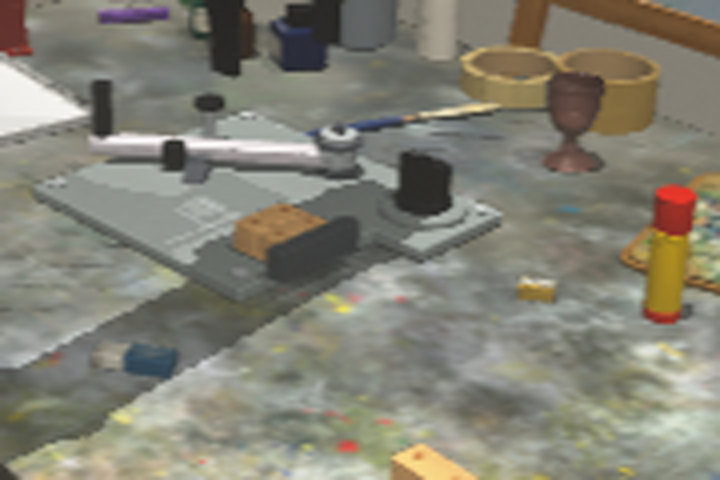

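Call:
{"method": "carry_out", "body": {
  "series": [
    [[0,-0.015,0.03],0.15,0],
    [[0,-0.03,0.065],0.3,0],
    [[0,-0.05,0.1],0.45,0],
    [[0,-0.07,0.14],0.6,0],
    [[0,-0.09,0.18],0.75,0],
    [[0,-0.11,0.215],0.9,0],
    [[0,-0.13,0.25],1.05,0],
    [[0,-0.148,0.276],1.2,0],
    [[0.01,-0.148,0.276],1.35,0],
    [[0.02,-0.148,0.276],1.5,0],
    [[0.035,-0.148,0.276],1.636,0],
    [[0.035,-0.148,0.276],1.636,0]
  ]
}}

```text
t: 28.9
eef_pos: [0.4269, -0.3142, 0.1162]
orientation: [1.797, 1.563, -1.337]
force: [-0.9, 0.5, -0.7]
grip_width: 0.0866
```

```bash
python3 - <<'E'
from h import *
plan([(.4297,-.3155,.08),(.4297,-.3155,.0045)],-89.5)
f=grab("scene");crop(f,"s12.png",220,190,400,310,4)
E
```

```text
t 28.9 tcp [ 0.4269 -0.3142  0.1162] jaw -89.5 grip 0.0866 F [-0.9  0.5 -0.7] q7 -1.05 downdev [ 0.002 -0.007]
shift [0.0363, 0.0011, -0.0028] turn -0.0005 dist 0.036
shift [0.1117, 0.0005, -0.0026] turn -0.0005 dist 0.112
```

View pics/s12.png

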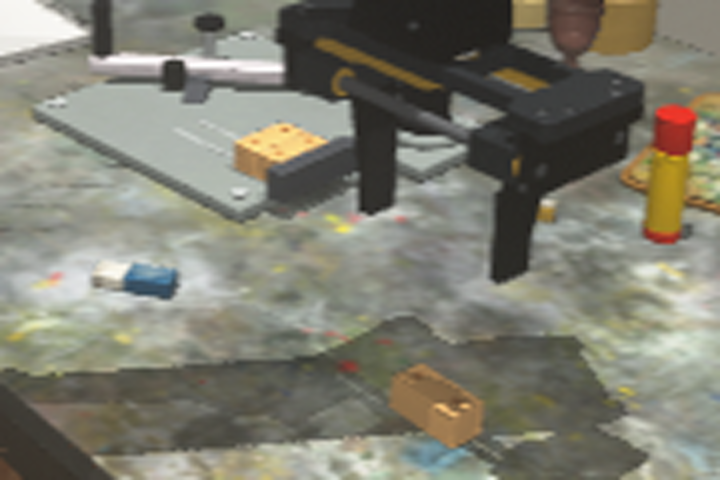

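Call:
{"method": "carry_out", "body": {
  "series": [
    [[0.03,0.001,-0.003],0,0],
    [[0.06,0.001,-0.003],0,0],
    [[0.09,0.001,-0.003],0,0],
    [[0.105,0.0005,-0.0025],0,0],
    [[0.1115,0.0005,-0.0025],0,0],
    [[0.1115,0.0005,-0.0025],0,0],
    [[0.1115,0.0005,-0.0025],0,1],
    [[0.1115,0.0005,-0.0025],0,1],
    [[0.1115,0.0005,-0.0025],0,1],
    [[0.1115,0.0005,-0.0025],0,1],
    [[0.1115,0.0005,-0.0025],0,1],
    [[0.1115,0.0005,-0.0025],0,1]
  ]
}}

```text
t: 30.15
eef_pos: [0.4306, -0.316, 0.0063]
orientation: [1.946, 1.562, -1.184]
force: [-0.5, -0.8, 0.9]
grip_width: 0.0495
```

Call:
{"method": "carry_out", "body": {
  "series": [
    [[0,0,0],0,1],
    [[0,0,0],0,1],
    [[0,0,0],0,1],
    [[0,0,0],0,1]
  ]
}}

```text
t: 30.55
eef_pos: [0.4306, -0.316, 0.0063]
orientation: [1.94, 1.562, -1.19]
force: [-0.5, -0.4, 1.0]
grip_width: 0.0497
```

```bash
python3 - <<'E'
from h import *
plan([(.43,-.315,.10),(.5505,-.001,.10)],4.3)
E
```

```text
t 30.55 tcp [ 0.4306 -0.316   0.0063] jaw -89.3 grip 0.0497 F [-0.5 -0.4  1. ] q7 -1.11 downdev [ 0.003 -0.008]
shift [-0.0937, -0.0002, 0.0003] turn -1.6341 dist 0.094
shift [-0.096, -0.3128, -0.1239] turn -1.6341 dist 0.35
```

Call:
{"method": "carry_out", "body": {
  "series": [
    [[-0.03,0,0],0,1],
    [[-0.07,0,0],0,1],
    [[-0.096,-0.03,-0.01],-0.15,1],
    [[-0.096,-0.07,-0.027],-0.3,1],
    [[-0.096,-0.11,-0.043],-0.45,1],
    [[-0.096,-0.15,-0.06],-0.6,1],
    [[-0.096,-0.19,-0.075],-0.75,1],
    [[-0.096,-0.23,-0.09],-0.9,1],
    [[-0.096,-0.27,-0.107],-1.05,1],
    [[-0.096,-0.3,-0.119],-1.2,1],
    [[-0.096,-0.313,-0.124],-1.35,1],
    [[-0.096,-0.313,-0.124],-1.5,1]
  ]
}}

```text
t: 31.75
eef_pos: [0.5511, 0.003, 0.1001]
orientation: [0.609, 1.563, -1.009]
force: [0.4, -1.1, -0.1]
grip_width: 0.0497
```

```bash
python3 - <<'E'
from h import *
plan([(.5505,-.001,.10),(.5505,-.001,.0205)],4.3)
f=grab("scene");crop(f,"s13.png",220,170,400,290,4)
E
```

```text
t 31.75 tcp [0.5511 0.003  0.1001] jaw -2.7 grip 0.0497 F [ 0.4 -1.1 -0.1] q7 -0.31 downdev [ 0.004 -0.006]
shift [0.0001, -0.0004, 0.0041] turn -0.1227 dist 0.004
shift [0.0796, -0.0007, 0.0036] turn -0.1227 dist 0.08
```

View pics/s13.png

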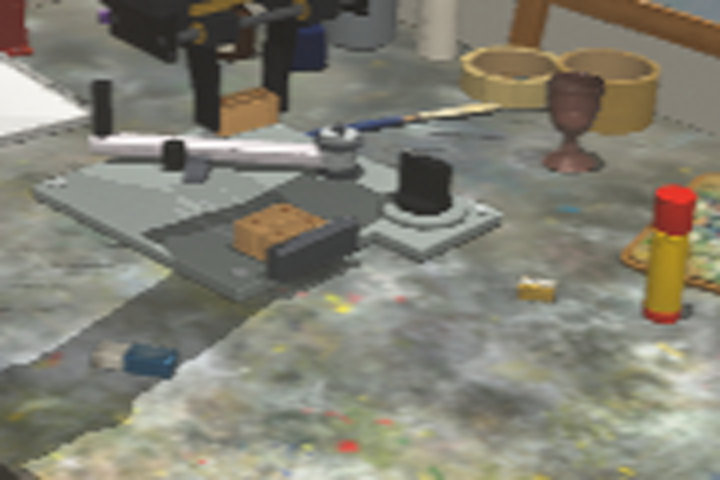

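Call:
{"method": "carry_out", "body": {
  "series": [
    [[0,0,0.004],-0.123,1],
    [[0,0,0.004],-0.123,1],
    [[0.04,0,0.004],-0.123,1],
    [[0.07,-0.0005,0.0035],-0.123,1],
    [[0.078,-0.0005,0.0035],-0.123,1],
    [[0.0795,-0.0005,0.0035],-0.123,1],
    [[0.0795,-0.0005,0.0045],-0.123,1],
    [[0.0795,-0.0005,0.0055],-0.123,1],
    [[0.0795,-0.0005,0.0065],-0.123,1],
    [[0.0795,-0.0005,0.0075],-0.123,1],
    [[0.0795,-0.0005,0.0075],-0.123,1]
  ]
}}

```text
t: 32.9
eef_pos: [0.551, -0.0054, 0.0212]
orientation: [0.665, 1.563, -0.826]
force: [1.2, 4.8, 1.4]
grip_width: 0.0499
```

```bash
python3 - <<'E'
from h import *
plan([(.5505,-.007,.0185)],4.3)
E
```

```text
t 32.9 tcp [ 0.551  -0.0054  0.0212] jaw 4.6 grip 0.0499 F [1.2 4.8 1.4] q7 -0.24 downdev [ 0.005 -0.006]
shift [0.0027, -0.0007, 0.0015] turn 0.0047 dist 0.003
```

Contact with a 4.8 N push. Back off slightly, lower and release.

Call:
{"method": "carry_out", "body": {
  "series": [
    [[0.001,0,-0.0005],0,1],
    [[0.002,0,-0.0005],0,1],
    [[0.003,0,-0.0005],0,1],
    [[0.003,0,-0.0005],0,0.3],
    [[0.003,0,-0.0005],0,0.1],
    [[0.003,0,-0.0005],0,0],
    [[0.003,0,-0.0005],0,0],
    [[0.003,0,-0.0005],0,0],
    [[-0.05,0,-0.0005],0,0],
    [[-0.1,0,-0.0005],0,0],
    [[-0.13,0,-0.0005],0,0]
  ]
}}

```text
t: 34.0
eef_pos: [0.5514, -0.0036, 0.1544]
orientation: [0.875, 1.56, -0.616]
force: [0.6, -0.1, -0.4]
grip_width: 0.087
```

```bash
python3 - <<'E'
from h import *
f=grab("scene");crop(f,"s14.png",240,180,360,270,6)
f=grab("top");crop(f,"t14.png",200,130,340,260,5)
# knob
plan([(.671,-.0565,.15),(.671,-.0565,.03)],-85.7)
E
```

```text
t 34.1 tcp [ 0.5538 -0.0037  0.1565] jaw 4.6 grip 0.0866 F [ 0.6 -0.4  0.3] q7 -0.13 downdev [ 0.015 -0.007]
shift [0.0086, 0.1126, 0.0619] turn 1.5755 dist 0.129
shift [0.1286, 0.1109, 0.0609] turn 1.5755 dist 0.18
```

View pics/s14.png

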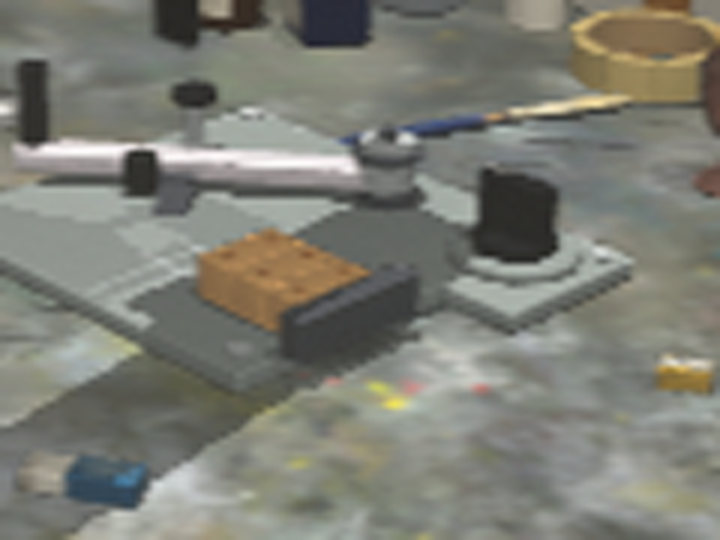

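View pics/t14.png

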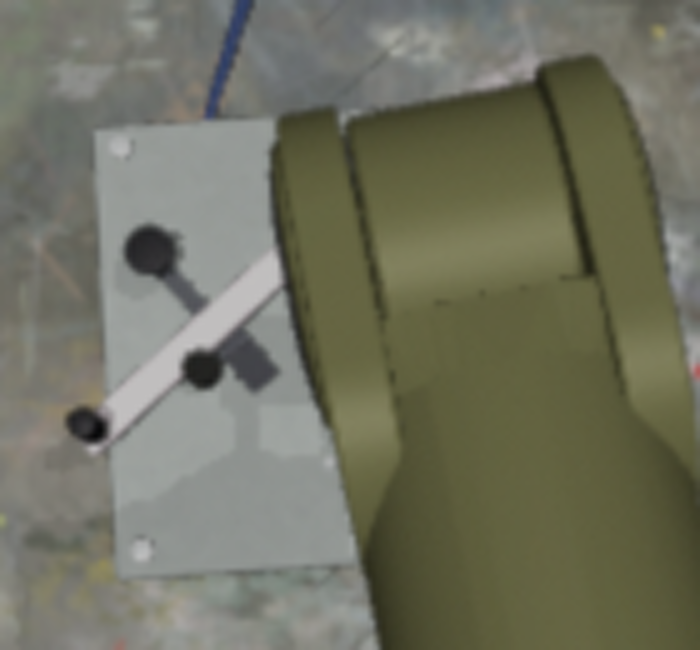

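```bash
python3 - <<'E'
import cv2
im=cv2.imread("pics/top0.png")[148:182,292:332]
cv2.imwrite("pics/k.png",cv2.convertScaleAbs(cv2.resize(im,None,fx=16,fy=16,interpolation=cv2.INTER_CUBIC),alpha=2.2,beta=20))
im=cv2.imread("pics/scene0.png")
E
```

```text
(no output)
```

View pics/k.png

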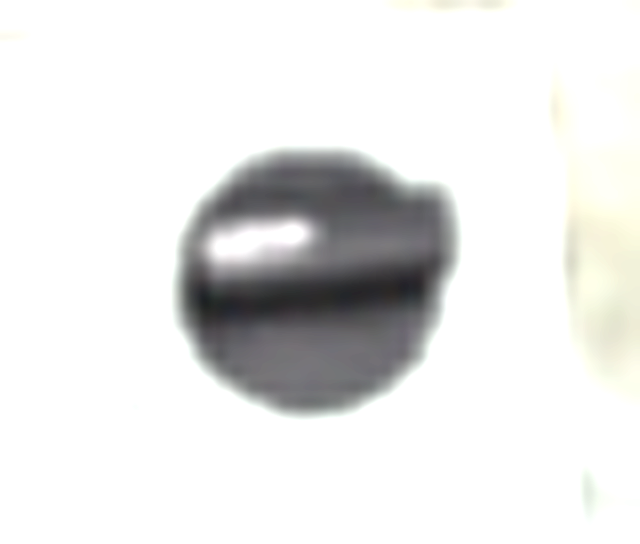

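```bash
python3 - <<'E'
from h import *
f=grab("top")
for u,v,z in((311.3,165.4,.030),(312.2,162.6,.056),(292+324/16.-.5,148+246/16.-.5,.056)): print(onz(f,u,v,z))
a=onz(f,292+200/16,148+300/16,.05);b=onz(f,292+430/16,148+275/16,.05);d=b-a;print(np.degrees(np.arctan2(d[1],d[0])))
f=grab("scene");im=cv2.cvtColor(f["image"],cv2.COLOR_RGB2BGR)[200:235,310:355]
cv2.imwrite("pics/k2.png",cv2.convertScaleAbs(cv2.resize(im,None,fx=14,fy=14,interpolation=cv2.INTER_CUBIC),alpha=2.,beta=30))
plan([(.670,-.0575,.12),(.670,-.0575,.034)],6.5)
E
```

```text
[ 0.67604975 -0.05868244  0.03      ]
[ 0.6774544 -0.0590635  0.056    ]
[ 0.67675489 -0.0579545   0.056     ]
-83.23686171239552
t 34.2 tcp [ 0.5506 -0.0044  0.1518] jaw 4.6 grip 0.0871 F [-0.6  0.4  0.6] q7 -0.13 downdev [ 0.007 -0.007]
shift [0.033, 0.1146, 0.0622] turn -0.034 dist 0.134
shift [0.1189, 0.1141, 0.0616] turn -0.034 dist 0.176
```

View pics/k2.png

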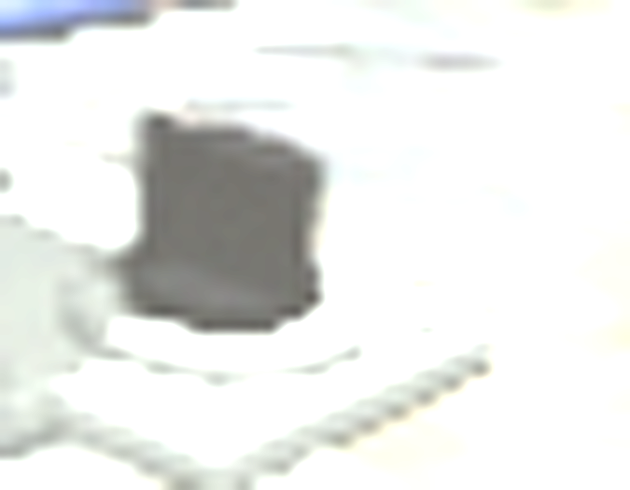

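Call:
{"method": "carry_out", "body": {
  "series": [
    [[0.0,0.03,0.02],-0.01,0],
    [[0.0,0.07,0.04],-0.03,0],
    [[0.01,0.1,0.06],-0.038,0],
    [[0.03,0.121,0.063],-0.038,0],
    [[0.03,0.121,0.063],-0.038,0],
    [[0.03,0.121,0.063],-0.038,0]
  ]
}}

```text
t: 34.8
eef_pos: [0.6748, -0.0569, 0.1203]
orientation: [0.241, 1.565, -1.212]
force: [0.7, 0.7, -0.3]
grip_width: 0.087
```

```bash
python3 - <<'E'
from h import *
plan([(.6765,-.0585,.08),(.6765,-.0585,.034)],6.8)
f=grab("scene");crop(f,"s15.png",260,160,400,260,5)
E
```

```text
t 34.8 tcp [ 0.6748 -0.0569  0.1203] jaw 6.8 grip 0.087 F [ 0.7  0.7 -0.3] q7 -0.11 downdev [ 0.002 -0.005]
shift [0.0403, 0.0014, 0.0016] turn -0.0003 dist 0.04
shift [0.0863, 0.0014, 0.0013] turn -0.0003 dist 0.086
```

View pics/s15.png

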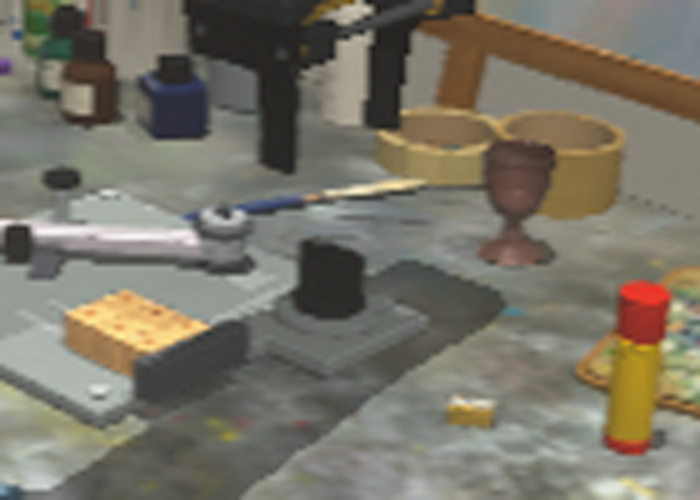

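Call:
{"method": "carry_out", "body": {
  "series": [
    [[0.03,0.0015,0.0015],0,0],
    [[0.06,0.0015,0.0015],0,0],
    [[0.08,0.0015,0.0015],0,0],
    [[0.086,0.0015,0.0015],0,0],
    [[0.086,0.0015,0.0015],0,0],
    [[0.086,0.0015,0.0015],0,1],
    [[0.086,0.0015,0.0015],0,1],
    [[0.086,0.0015,0.0015],0,1],
    [[0.086,0.0015,0.0015],0,1],
    [[0.086,0.0015,0.0015],0,1],
    [[0.086,0.0015,0.0015],0,1],
    [[0.086,0.0015,0.0015],0,1]
  ]
}}

```text
t: 36.05
eef_pos: [0.6771, -0.0585, 0.0357]
orientation: [0.469, 1.564, -0.983]
force: [-0.5, 0.1, -0.0]
grip_width: 0.0389
```

Call:
{"method": "carry_out", "body": {
  "series": [
    [[0,0,0],0,1],
    [[0,0,0],0,1],
    [[0,0,0],0,1],
    [[0,0,0],0,1]
  ]
}}

```text
t: 36.45
eef_pos: [0.6791, -0.0583, 0.0359]
orientation: [0.904, 1.561, -0.548]
force: [5.2, 0.9, -3.3]
grip_width: 0.0135
```

```bash
python3 - <<'E'
from h import *
plan([(.6765,-.0585,.034)],6.8)
E
```

```text
t 36.45 tcp [ 0.6791 -0.0583  0.0359] jaw 6.8 grip 0.0135 F [ 5.2  0.9 -3.3] q7 -0.15 downdev [ 0.008 -0.005]
shift [0.0018, -0.0026, -0.0001] turn 0.0003 dist 0.003
```

Call:
{"method": "carry_out", "body": {
  "series": [
    [[0,0.001,0],-0.1,1],
    [[0,0.001,0],-0.24,1],
    [[0,0.001,0],-0.38,1],
    [[0,0.001,0],-0.52,1],
    [[0,0.001,0],-0.66,1],
    [[0,0.001,0],-0.8,1],
    [[0,0.001,0],-0.94,1],
    [[0,0.001,0],-1.08,1],
    [[0,0.001,0],-1.2,1],
    [[0,0.001,0],-1.3,1],
    [[0,0.001,0],-1.35,1],
    [[0,0.001,0],-1.35,1]
  ]
}}

```text
t: 37.65
eef_pos: [0.6786, -0.0589, 0.0358]
orientation: [-0.786, 1.563, -0.889]
force: [-4.9, -1.9, 5.3]
grip_width: 0.0138
```

```bash
python3 - <<'E'
from h import *
plan([],None); print(get_state()["ft_torque"].round(2) if hasattr(get_state()["ft_torque"],'round') else get_state()["ft_torque"])
f=grab("scene");crop(f,"s16.png",260,160,400,260,5)
E
```

```text
t 37.65 tcp [ 0.6786 -0.0589  0.0358] jaw 84.1 grip 0.0138 F [-4.9 -1.9  5.3] q7 1.09 downdev [ 0.005 -0.006]
[-0.15  1.05  0.04]
```

View pics/s16.png

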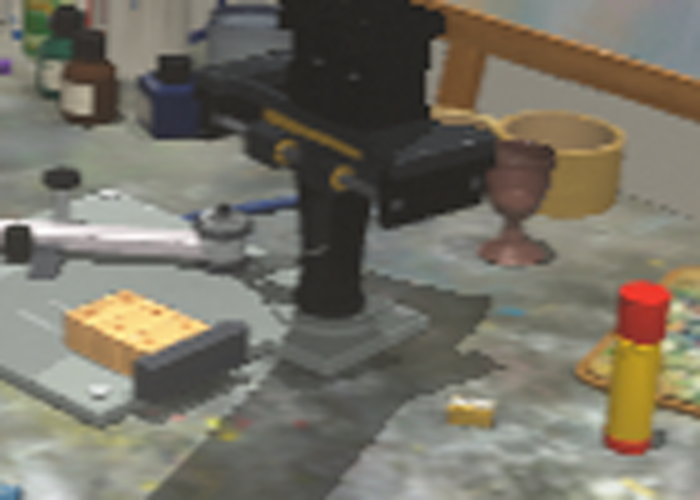

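Call:
{"method": "carry_out", "body": {
  "series": [
    [[0,0,0],-0.06,1],
    [[0,0,0],-0.12,1],
    [[0,0,0],-0.17,1],
    [[0,0,0],-0.2,1],
    [[0,0,0],-0.22,1],
    [[0,0,0],-0.22,1]
  ]
}}

```text
t: 38.3
eef_pos: [0.6786, -0.0591, 0.0358]
orientation: [-1.032, 1.563, -0.917]
force: [-1.8, 0.2, 0.7]
grip_width: 0.0144
```

```bash
python3 - <<'E'
from h import *
plan([],None); print(get_state()["ft_torque"])
E
```

```text
t 38.3 tcp [ 0.6786 -0.0591  0.0358] jaw 96.6 grip 0.0144 F [-1.8  0.2  0.7] q7 1.29 downdev [ 0.005 -0.006]
[ 0.15344442  0.30182238 -0.71936942]
```

Call:
{"method": "carry_out", "body": {
  "series": [
    [[0,0,0],0,0.5],
    [[0,0,0],0,0.5],
    [[0,0,0],0,0.5],
    [[0,0,0],0,0.5],
    [[0,0,0],0,0.5],
    [[-0.04,0,0],0,0.5],
    [[-0.09,0,0],0,0.5],
    [[-0.12,0,0],0,0.7],
    [[-0.12,0,0],0,1],
    [[-0.12,0,0],0,1],
    [[-0.12,0,0],0,1],
    [[-0.12,0,0],0,1]
  ]
}}

```text
t: 39.5
eef_pos: [0.6772, -0.0587, 0.1541]
orientation: [-1.356, 1.565, -1.241]
force: [0.5, 0.9, 0.1]
grip_width: 0.0117
```

```bash
python3 - <<'E'
from h import *
plan([(.6345,.1425,.14)],80)
f=grab("scene");crop(f,"s17.png",260,160,400,260,5)
E
```

```text
t 39.5 tcp [ 0.6772 -0.0587  0.1541] jaw 96.6 grip 0.0117 F [0.5 0.9 0.1] q7 1.34 downdev [ 0.002 -0.006]
shift [0.0128, 0.2048, -0.0194] turn 0.2893 dist 0.206
```

View pics/s17.png

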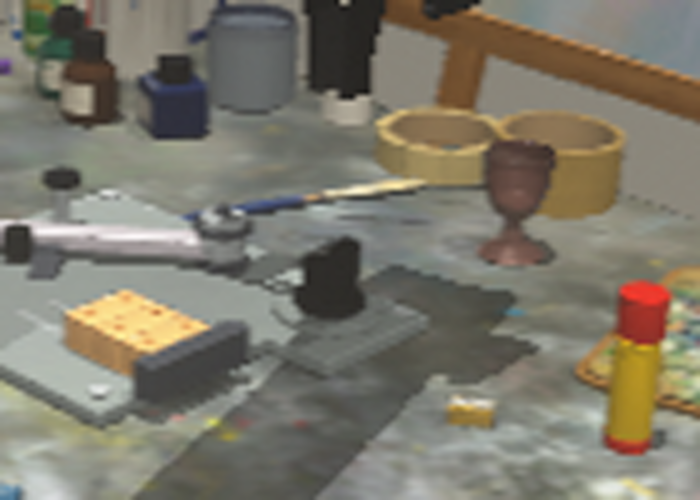

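Call:
{"method": "carry_out", "body": {
  "series": [
    [[0,0.05,-0.005],0.05,1],
    [[0,0.1,-0.01],0.1,1],
    [[0,0.15,-0.015],0.2,1],
    [[0,0.19,-0.019],0.29,1],
    [[0.012,0.205,-0.019],0.29,1],
    [[0.012,0.205,-0.019],0.29,1],
    [[0.012,0.205,-0.019],0.29,1]
  ]
}}

```text
t: 40.25
eef_pos: [0.6351, 0.1412, 0.1399]
orientation: [-1.271, 1.563, -1.446]
force: [0.2, 0.7, 0.8]
grip_width: 0.0002
```

```bash
python3 - <<'E'
from h import *
f=grab("top");crop(f,"t18.png",200,130,340,260,5)
for s in strips(f,.034,(230,180,330,250)): print(s, w2b(s[:2]))
cv2.imwrite("pics/t18f.png",cv2.cvtColor(f["image"],cv2.COLOR_RGB2BGR))
f=grab("scene");crop(f,"s18.png",220,160,380,260,5)
plan([(.6345,.1435,.06),(.6345,.1435,.05)],None)
E
```

```text
(0.5521, -0.0371, 55.0, 48.5, -85.7, (np.float64(305.0), np.float64(212.0))) [ 0.00032076 -0.05708474]
t 40.35 tcp [0.6359 0.1401 0.1404] jaw 79.8 grip 0.0005 F [ 0.3 -0.  -0.4] q7 0.76 downdev [ 0.002 -0.007]
shift [0.0804, 0.0036, -0.0022] turn 0.0 dist 0.081
shift [0.0904, 0.0037, -0.0022] turn 0.0 dist 0.091
```

View pics/t18.png

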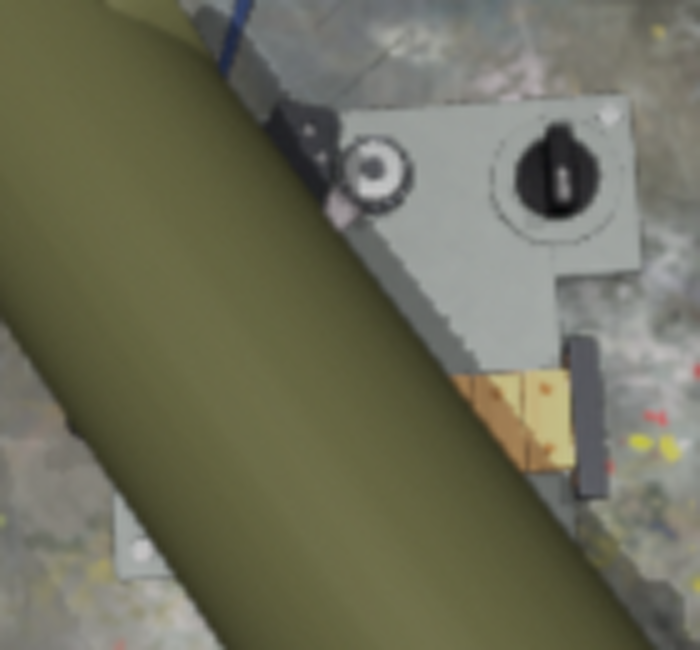

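View pics/s18.png

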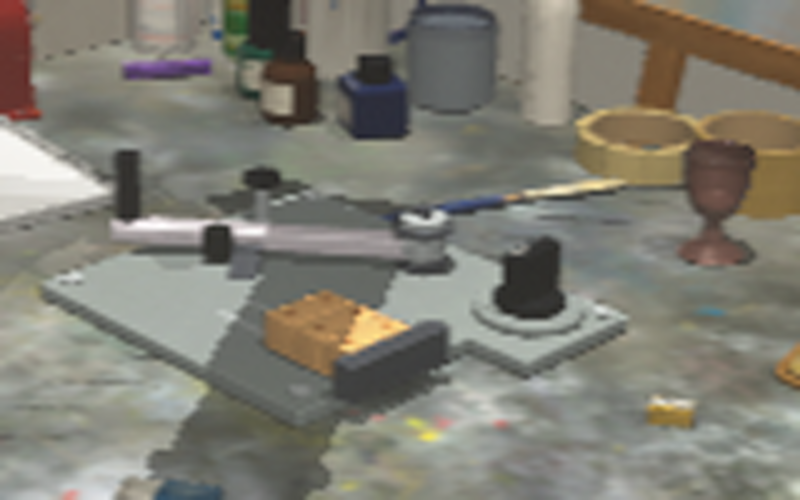

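View pics/t18f.png

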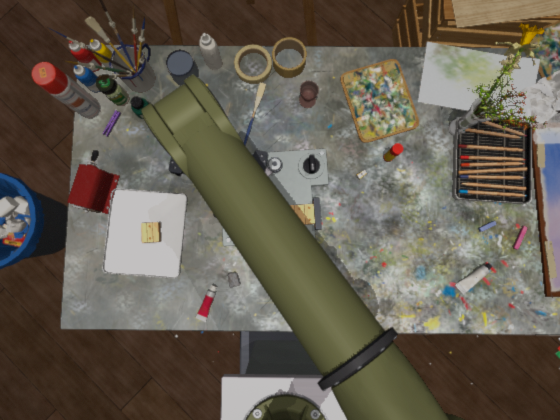

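Call:
{"method": "carry_out", "body": {
  "series": [
    [[0.04,0.0035,-0.002],0,1],
    [[0.075,0.0035,-0.002],0,1],
    [[0.085,0.0035,-0.002],0,1],
    [[0.09,0.0035,-0.002],0,1],
    [[0.094,0.0035,-0.002],0,1],
    [[0.098,0.0035,-0.002],0,1],
    [[0.101,0.0035,-0.002],0,1],
    [[0.101,0.0035,-0.002],0,1],
    [[0.101,0.0035,-0.002],0,1]
  ]
}}

```text
t: 41.25
eef_pos: [0.6362, 0.1429, 0.041]
orientation: [-0.774, 1.562, -0.953]
force: [0.8, -1.3, 3.3]
grip_width: 0.0005
```

```bash
python3 - <<'E'
from h import *
f=grab("scene");crop(f,"s19.png",220,160,380,260,5)
plan([(.6345,.1435,.04)],None)
E
```

```text
t 41.3 tcp [0.6362 0.1428 0.0408] jaw 79.7 grip 0.0003 F [ 1.5 -1.3  4.3] q7 0.7 downdev [ 0.005 -0.007]
shift [0.0008, 0.0004, -0.0018] turn 0.0 dist 0.002
```

View pics/s19.png

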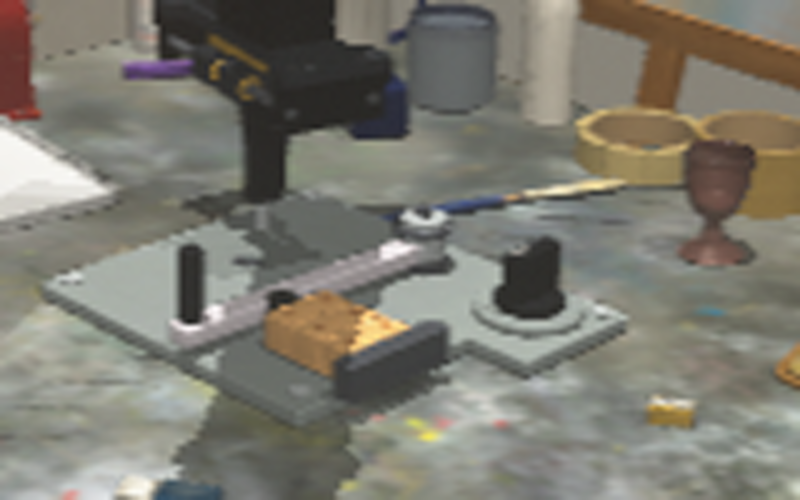

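The arm has sprung shut on the row. I'll retract up and away, then check.

Call:
{"method": "carry_out", "body": {
  "series": [
    [[-0.04,0,0],0,1],
    [[-0.08,0,0],0,1],
    [[-0.12,0,0],0,1],
    [[-0.14,0.05,0],0,1],
    [[-0.14,0.1,0],0,1],
    [[-0.14,0.15,0],0,1],
    [[-0.14,0.2,0],0,1],
    [[-0.14,0.2,0],0,1],
    [[-0.14,0.2,0],0,1]
  ]
}}

```text
t: 42.2
eef_pos: [0.6693, 0.3443, 0.1789]
orientation: [-0.833, 1.565, -1.007]
force: [0.2, -0.2, 0.4]
grip_width: 0.0003
```

```bash
python3 - <<'E'
from h import *
f=grab("top");crop(f,"t20.png",200,130,340,260,5)
cv2.imwrite("pics/t20f.png",cv2.cvtColor(f["image"],cv2.COLOR_RGB2BGR))
for s in strips(f,.034,(230,180,330,250)): print(s, w2b(s[:2]))
plan([])
E
```

```text
(0.5508, -0.0291, 71.2, 48.8, -85.4, (np.float64(299.0), np.float64(214.0))) [-0.00037575 -0.04900978]
t 42.25 tcp [0.6707 0.3414 0.1791] jaw 79.8 grip 0.0004 F [-0.2 -0.9 -0.9] q7 0.55 downdev [ 0.004 -0.007]
```

View pics/t20.png

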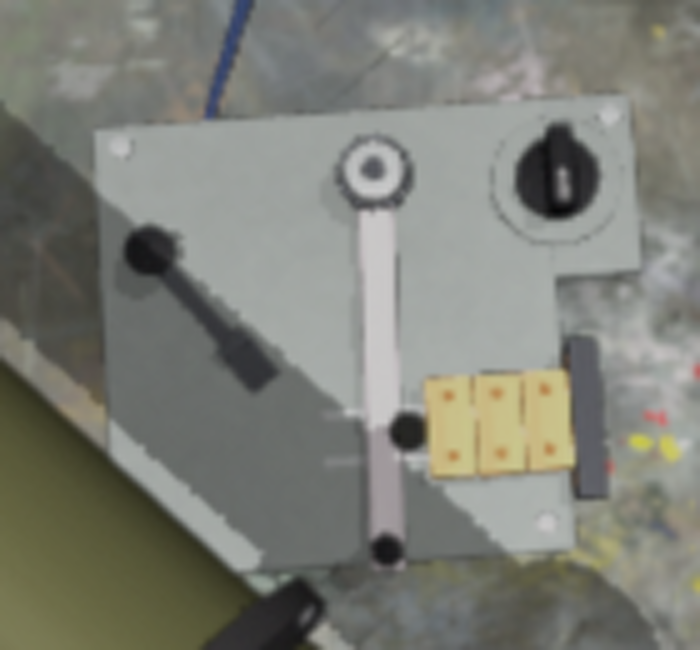

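View pics/t20f.png

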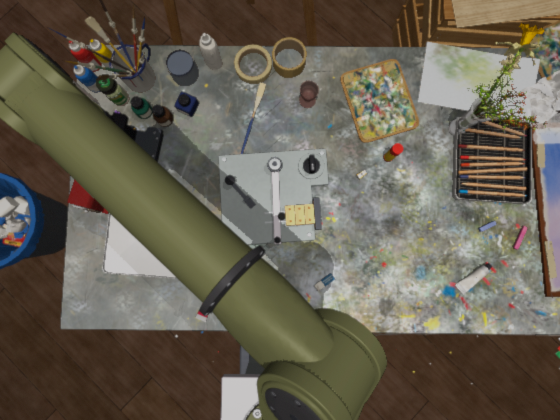

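Call:
{"method": "carry_out", "body": {
  "series": [
    [[-0.03,-0.02,0],0,1],
    [[-0.06,-0.05,0],0,1],
    [[-0.08,-0.1,0.0],0,1],
    [[-0.08,-0.1,0.0],0,1],
    [[-0.08,-0.1,0.0],0,1],
    [[-0.08,-0.1,0.0],0,1]
  ]
}}

```text
t: 42.85
eef_pos: [0.6527, 0.2426, 0.2593]
orientation: [-0.9, 1.563, -1.079]
force: [0.4, 1.0, -0.7]
grip_width: 0.0005
```

```bash
python3 - <<'E'
from h import *
f=grab("scene");crop(f,"s21.png",150,130,420,300,3)
plan([]); print(get_state()["force"])
E
```

```text
t 42.9 tcp [0.6522 0.2437 0.259 ] jaw 79.9 grip 0.0007 F [0.1 0.9 0.5] q7 0.67 downdev [ 0.003 -0.007]
[0.08108686 0.86375963 0.48795682]
```

View pics/s21.png

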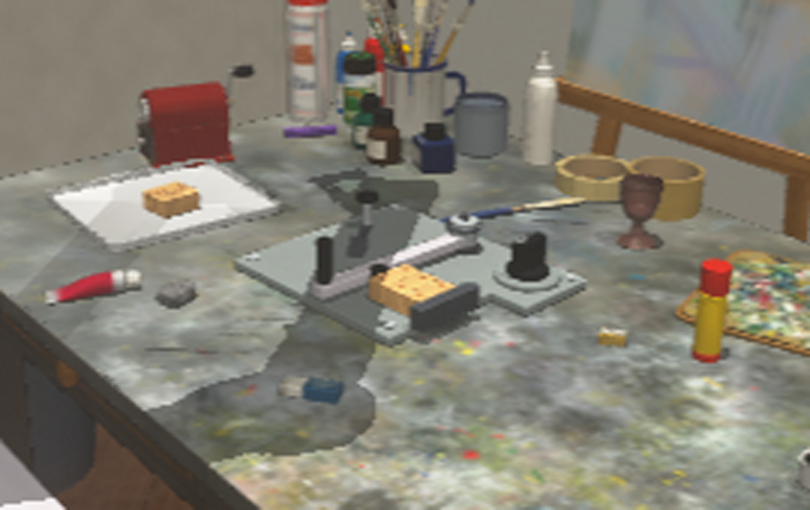

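The arm is shut on three flat strips, the block is in the lid, the bystanders haven't moved and the robot is clear. Handing in.

```bash
python3 -c "
from cell import arm
print(arm.job_done())"
```

```text
the job is handed in; nothing more can be done
None
```

The job is handed in at about 43 s on the robot's clock, with every step done in the required order. The hand-in reported no verdict.

- **What I did:** I cocked the arm until it stayed open by itself and moved the finished block to the tin lid. There were three strips at this start; I laid each one flat on the bed and pushed it up until I felt contact. I turned the knob anticlockwise to its stop, pressed the trigger and backed the robot clear.
- **Arm and row:** The last pictures show the arm shut on the row. The row measures about 71 x 49 mm, centred within 1 mm of the middle line. It is square to the clamp to well under a degree.
- **Knob and block:** The stop pushed back with 0.72 N m, and the knob's bar lies along x as it should. The block lies flat in the lid, about 15 mm from its centre.
- **Other things:** The glue stick, both erasers and the sharpener look to be where they started, judged by eye. The force on the tool was about 1 N, which is its usual noise.
- **Disagreements:** My camera estimates of the clamp's position differed by about 2 mm between reference points. I settled the fence position by touch.

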